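# Dig the slide carrier out of the bin and load it into the scanner

### The arm

A 7-joint arm with a two-finger parallel gripper is mounted at the origin on the work surface; the furniture and walls round the work are solid. World frame = base frame: x ahead of the robot, y to its left, z up, the work surface at z = 0. Lengths are in m, angles in degrees, forces in N, time in s.
With the tool pointing down it reaches from about 0.425 to 1.025 m from the base axis. Payload 9.4 kg.
Tool frame: the origin (TCP) lies on the centre line of the jaws, within the pads' length; the fingertips stand 11 mm ahead of it and the grasp point (between the pads) lies 8 mm behind it; z points along the fingers, y is the line along which they close (so a half turn about z gives the same grasp; the last joint's range is limited). The gripper opens to 85 mm and grips with 20 to 120 N. Pads are 22 mm wide; open, the fingers measure 114 mm over their backs; the gripper's body (76 mm by 85 mm) begins 54 mm behind the grasp point. The pads swing forward as they close: fully open they stand 13 mm farther back than shut.
Start: joints at [71.981, 34.337, -0.143, 91.639, 0.103, 54.024, -4.572], TCP at [0.171, -0.705, 0.242] pointing down, gripper open.
Joint ranges: [-147.43, 147.43], [-19.82, 112.94], [-74.19, 73.91], [6.32, 146.72], [-59.91, 239.91], [6.04, 106.73], [-150.56, 150.56]. Speed limits (degrees/s): [127.2, 127.2, 172.46, 172.46, 180, 180, 180].

### API

Orientations are given as [roll, pitch, yaw] about the fixed x, y, z axes, in that order (R = Rz(yaw) Ry(pitch) Rx(roll)).
In Python, from station import env gives the robot as it stands.
- The arm moves only by the tool play_rows, never from a script. Its argument "commands" is a list that holds one entry, the list of rows, each a list of 7 numbers: the opening, from 0 (shut) to 1 (fully open), then the shift along the world's x, y, z in cm, then the turn, a rotation vector about the world's x, y, z in rad. In form: [[[fingers, x, y, z, wx, wy, wz], ...]]. A call has 1 to 12 rows; each row is the pose to reach, as a shift and turn from the pose commanded when the call began; what a row does not reach only later rows make up. A row lasts 1/10 s, in which the tool goes at most 50 mm and 8.59 degrees, less where a joint would pass 70% of its speed; a pose out of reach is approached as far as the arm can. A call with a gripper value outside its range is refused whole. The fingers move at their own pace and stop on an object; the grip force is fixed at half the most. Time passes only in rows, so rows that repeat a pose let the fingers close. It gives the time, the measured TCP pose, the force, the opening and the grip force at its end, in the units of the state.
- env.read_state(): the state, without advancing time (a new reading comes with each control period).
- env.get_image(name): name is "scene" or "side" or "wrist"; returns a dict with "frame" (420x560x3 uint8, red, green, blue), "intrinsics" (3x3 intrinsics, pixels), "T" (4x4, takes a point from camera to world coordinates). Camera axes: x right, y down, z forward; pixel columns grow to the right and rows downward; lengths in m; the calibration is good to about 2 mm. A picture is of the moment at which its call begins. There is no depth.
- env.hand_in(): hands the job in; it is judged then, once.
Trained networks look in a picture, given as the dict that the camera call returned (one of the last four; its "shot" number tells which), for a name from the list of things; names that differ only in an ending like _2 or _b are one class to them, and where a whole thing is asked for, a point or a joint stands for the part that bears it (a point fixed in the world has none). Each returns a list of dicts, best first, with "conf" (0 to 1); they miss things now and then, are a little off and sometimes report something else, mostly with a low value. They report only what shows in the picture. A call takes as long as a camera call.
- env.outline_of(query, picture): "mask" (420x560 bool, what is visible of it) and "box" ([centre column, centre row, width, height] in pixels, round what is visible of it).
The state is a dict: "time_s": time; "joints": joint angles; "qvel": joint speeds; "joint_efforts": joint torques, N m; "tool_pos": TCP position; "orientation": TCP orientation; "contact_force": force on the tool from outside, world axes, zero at the start; "moment": the same for the moment, N m; "gripper_width": opening from 0.0 (shut) to 1.0 (fully open); "grip_force": force on a finger pad.
Only numpy, scipy, OpenCV 4.12 (cv2) and the standard library are available. Lean on these libraries where they do the work, as an engineer would, in place of code of your own. Each camera call takes 0.05 s, during which the arm holds its last target. There are 200 camera calls.

### The job

Load the slide scanner with the orange slide carrier that is buried in the blue bin. First clear everything that lies on it out of the bin and set it on the dark bench mat, then take the carrier out, lay it flat on the scanner's loading bed between the four guide rails and let go. The red transport lock stands across the channel: slide it open, push the carrier through the tunnel fully home against the stop with the held push stick with the wooden grip, then draw the stick out and put it down flat on its slat on the table or the mat, clear of the scanner and the bin, and slide the lock back to its end stop behind the carrier; leave the other things on the table where they are.

Things in the scene. Friction and masses are not known exactly. Their poses are not given: they have to be found in the camera images.
- bin: blue open bin, fixed, 180 x 160 x 45 mm outside, walls and floor 4 mm thick; origin at the centre of its underside, x along the long side, z up; its inner floor lies at z 4 mm. A drawer cabinet (not listed) stands on the table at x over 0.65 m, y over 0.22 m, and a pan on a hotplate at x under 0.42 m, y over 0.08 m: keep the gripper off them
- mat: dark rubber bench mat lying on the table, fixed, 140 (x) x 200 (y) x 2 mm; origin at the centre of its underside
- carrier: orange slide carrier, a solid block 90 (x) x 30 (y) x 16 (z) mm, about 90 g, with glass windows in its top; origin at the centre of its underside; either end may go first. At the start it lies flat on the bin's floor, long side roughly along the bin's, with three or four things stacked on it in two piles side by side along its length
- timer: white lab timer with red keys, 62 x 64 mm, solid to 16 mm high (keys to 19 mm), origin at the centre of its underside; starts on the carrier, perhaps with tape_b on top of it
- tape_a: roll of paper tape lying flat, buff, outside diameter 64 mm, 19 mm high; origin at the centre of its underside, z up. Treat the hole as solid: grip across the outside. Starts on the carrier, perhaps with tape_c on top of it
- tape_b: roll of paper tape lying flat, buff, outside diameter 64 mm, 19 mm high; origin at the centre of its underside, z up. Treat the hole as solid: grip across the outside. May be absent; else it starts on the timer (at least one of tape_b and tape_c is there)
- tape_c: roll of paper tape lying flat, buff, outside diameter 64 mm, 19 mm high; origin at the centre of its underside, z up. Treat the hole as solid: grip across the outside. May be absent; else it starts on tape_a
- deck: scanner loading deck, fixed: base plate 228 x 100 x 6 mm; x is the feed direction, y across, z up, origin on the table under the channel's centre line at the tunnel's mouth. x -100 to 0 mm: open loading bed. x 0 to 128 mm: flat-topped white housing 100 mm wide, top at z 32 mm, with a straight tunnel 35 mm wide, 20 mm high (z 6 to 26 mm), that ends at a stop at x 118 mm
- bed (a point): middle of the bed's floor (deck x -50, y 0, z 6 mm), axes as the deck's: the carrier's origin belongs here when laid down. Guide rails either side, 35 mm apart inside, 6 mm thick, tops 11 mm above the bed, at 25 to 50 mm before and behind this point; between them the sides are open for the fingers
- home (a point): point on the tunnel's floor (deck x 73, y 0, z 6 mm) where the carrier's origin is when the carrier is fully home against the stop; its rear end is then 28 mm inside the tunnel
- push_stick: push stick, about 100 g: flat aluminium slat 110 (x) x 30 (y) x 10 (z) mm with an upright wooden grip at its rear, 32 (x) x 16 (y) mm, x -55 to -23 mm, top at z 45 mm; +x points from the grip to the pushing end (x +55 mm); origin at the centre of the slat's underside. Starts flat on the table. Held level a few mm above the bed, its slat passes along the channel. Bottom-heavy
- lock (a joint): transport lock slide, m: 0 open; 0.036 locked, at its end stop, its tongue across the channel behind the carrier; it starts between 0.026 and 0.036; the channel is clear below 0.008. It locks by sliding towards the deck's -y, stays where left, needs about 2 N. The tongue (deck x 9 to 19 mm) strikes anything in its way
- lock_knob (a point): centre of the top of the red lock knob, which is 22 mm along the deck's x, 13 mm along the deck's y and stands 26 mm up from the deck's roof (its top at z 60 mm above the table); at joint value q it is at x 14, y 38 - 1000 q mm in the deck's frame
- beaker_50: small clear beaker, 48 mm wide, 58 mm high, standing on the table; not part of the job; origin at the centre of its underside
- petri_0: petri dish, 72 mm wide, 15 mm high, on the table; not part of the job; origin at the centre of its underside
- slide_box: grey slide box 71 x 98 x 37 mm on the table; not part of the job; origin at the centre of its underside

How it is judged (in metres and radians):
On the way, in this order (a step that is already met when the one before it is completed fails the run):
1. everything that lay on the carrier is set down on the mat while the carrier is still in the bin (x of timer in the frame of mat between -0.07 and 0.07 m and y of timer in the frame of mat between -0.1 and 0.1 m and height (world z) of each of timer, tape_a, tape_b, tape_c below 0.06 m and contact force between each of timer, tape_a, tape_b, tape_c and the fingers below 0.1 N and x of tape_a in the frame of mat between -0.07 and 0.07 m and y of tape_a in the frame of mat between -0.1 and 0.1 m and x of tape_b in the frame of mat between -0.07 and 0.07 m and y of tape_b in the frame of mat between -0.1 and 0.1 m and x of tape_c in the frame of mat between -0.07 and 0.07 m and y of tape_c in the frame of mat between -0.1 and 0.1 m and x of carrier in the frame of bin between -0.086 and 0.086 m and y of carrier in the frame of bin between -0.076 and 0.076 m and height (world z) of carrier below 0.03 m), for 0.2 s.
2. the carrier lies flat on the loading bed between the rails, let go (x of carrier in the frame of deck between -0.075 and -0.025 m and y of carrier in the frame of deck between -0.004 and 0.004 m and z of carrier in the frame of deck below 0.009 m and angle between the x axis of carrier and the x axis of deck, either way round below 0.1 rad and contact force between carrier and the fingers below 0.1 N), for 0.2 s.
3. the push stick has pushed the carrier home against the stop, the lock being open (x of carrier in the frame of deck above 0.0705 m and y of carrier in the frame of deck between -0.004 and 0.004 m and z of carrier in the frame of deck below 0.009 m and value of joint lock below 0.012 m and contact force between push_stick and carrier above 0.2 N).
4. the lock is at its end stop behind the carrier (x of carrier in the frame of deck above 0.0705 m and y of carrier in the frame of deck between -0.004 and 0.004 m and z of carrier in the frame of deck below 0.009 m and value of joint lock above 0.034 m), for 0.2 s.
At the end, for the whole second after the job is handed in: The carrier is home (within 2.5 mm of the stop), the lock within 2 mm of its end stop, every thing that lay on the carrier is at rest with its centre over the mat, and the push stick lies flat on its slat on the table or the mat, touching neither the scanner nor the bin (all of step 4 and x of timer in the frame of mat between -0.07 and 0.07 m and y of timer in the frame of mat between -0.1 and 0.1 m and height (world z) of each of timer, tape_a, tape_b, tape_c below 0.06 m and contact force between each of timer, tape_a, tape_b, tape_c, push_stick and the fingers below 0.1 N and x of tape_a in the frame of mat between -0.07 and 0.07 m and y of tape_a in the frame of mat between -0.1 and 0.1 m and x of tape_b in the frame of mat between -0.07 and 0.07 m and y of tape_b in the frame of mat between -0.1 and 0.1 m and x of tape_c in the frame of mat between -0.07 and 0.07 m and y of tape_c in the frame of mat between -0.1 and 0.1 m and linear speed of each of timer, tape_a, tape_b, tape_c, push_stick below 0.02 m/s and height (world z) of push_stick between -0.003 and 0.008 m and angle between push_stick's own z axis and vertical below 0.1 rad and contact force between push_stick and deck below 0.05 N and contact force between push_stick and bin below 0.05 N and not (x of push_stick in the frame of bin between -0.09 and 0.09 m and y of push_stick in the frame of bin between -0.08 and 0.08 m)).
It fails at once if a bystander (beaker, petri dish, slide box) is moved more than 3 cm (distance of any of beaker_50, petri_0, slide_box from where it was at the start of the episode above 0.03 m).
Of tape_b, tape_c only 1 to 2 are there at a start; the rules pass over those that are not, and their reading is None.
At some moment in a run one of push_stick may be knocked a few centimetres aside while the robot is not near it.
Once in a run the grip may slacken for a moment while it holds something.
It also fails if it takes over 208 s, if anything falls off the work surface, if the arm or the gripper's body presses on something with over 40 N, if the wrist force passes 120 N, or if a joint passes its speed limit or range.

## Working session

There is one attempt and no reset: what is moved stays moved. The work goes in short steps, Python scripts to look and compute and a tool call to move; the robot and the scene stay as the last step left them, time stands still between calls to the robot, and variables do not carry over. Pictures are saved under pics/ and viewed, at most 14 in all, crops included, and the job is handed in when it is done.

Besides the shell and the picture viewer there is one more tool, called after ">>>" by a JSON object that holds its "api" and its "payload", one argument or row to a line. play_rows: Moves the arm, as the interface text tells. Its arguments: {"type":"object","properties":{"commands":{"type":"array"}},"required":["commands"]}

```bash
mkdir -p pics; ls
cat > h.py <<'E'
import numpy as np, cv2
from station import env
def shot(n,save=None):
    p=env.get_image(n)
    if save: cv2.imwrite('pics/'+save,p["frame"][:,:,::-1])
    return p
def ray(p,uv,z):
    K=np.array(p["intrinsics"]);T=np.array(p["T"])
    d=T[:3,:3]@np.linalg.solve(K,[uv[0],uv[1],1.]);o=T[:3,3]
    return o+d*(z-o[2])/d[2]
def proj(p,X):
    K=np.array(p["intrinsics"]);T=np.array(p["T"])
    c=T[:3,:3].T@(np.array(X,float)-T[:3,3]);q=K@c
    return q[:2]/q[2]
def find(p,q):
    r=env.outline_of(q,p)
    return r
def flat(p,m,z):
    """min area rect of mask contour projected to height z: centre,size,angle(deg)"""
    c=max(cv2.findContours(m.astype(np.uint8),cv2.RETR_EXTERNAL,cv2.CHAIN_APPROX_NONE)[0],key=cv2.contourArea)[:,0]
    w=np.array([ray(p,u,z)[:2] for u in c],np.float32)*1000
    return cv2.minAreaRect(w),w
E
python3 - <<'E'
from h import *
print({k:np.round(v,3) for k,v in env.read_state().items()})
for n in ["scene","side"]:
    p=shot(n,n+"0.png"); print(n,np.round(p["T"],3).tolist(),np.round(p["intrinsics"],1).tolist())
    for q in ["bin","mat","timer","tape_a","carrier","deck","push_stick","lock","beaker_50","petri_0","slide_box"]:
        print(q,[(round(r["conf"],2),np.round(r["box"]).tolist(),[np.round(x,0).tolist() for x in flat(p,r["mask"],0.0)[0][:2]],round(flat(p,r["mask"],0.)[0][2])) for r in find(p,q) if r["conf"]>.3])
E
```

```text
pics
{'time_s': np.float64(0.0), 'joints': array([71.98 , 34.385, -0.146, 91.681,  0.103, 54.023, -4.571]), 'qvel': array([-0.01 ,  0.137,  0.011, -0.013, -0.02 ,  0.075,  0.022]), 'joint_efforts': array([-0.0000e+00, -7.7643e+01,  1.5650e+00, -2.5800e+01,  1.2000e-02,
        9.0000e-03, -0.0000e+00]), 'tool_pos': array([ 0.171, -0.704,  0.241]), 'orientation': array([-1.79911e+02,  8.00000e-03,  1.36300e+01]), 'contact_force': array([-0.098, -0.444, -0.653]), 'moment': array([ 0.052,  0.003, -0.024]), 'grip_force': np.float64(0.0), 'gripper_width': np.float64(0.999)}
scene [[-0.509, -0.571, 0.644, 0.025], [-0.86, 0.353, -0.368, 0.343], [-0.017, -0.741, -0.671, 0.621], [0.0, 0.0, 0.0, 1.0]] [[382.2, 0.0, 288.6], [0.0, 382.2, 210.1], [0.0, 0.0, 1.0]]
bin [(0.67, [214.0, 259.0, 121.0, 82.0], [[563.0, 220.0], [215.0, 181.0]], 9)]
mat [(0.83, [273.0, 209.0, 100.0, 60.0], [[654.0, 39.0], [204.0, 145.0]], 90)]
timer [(0.81, [230.0, 277.0, 42.0, 23.0], [[494.0, 187.0], [20.0, 45.0]], 26)]
tape_a [(0.96, [206.0, 251.0, 32.0, 27.0], [[608.0, 223.0], [67.0, 86.0]], 80), (0.63, [206.0, 259.0, 
[... 1011 characters left out ...]
 [[495.0, 234.0], [58.0, 86.0]], 59)]
tape_a [(0.68, [265.0, 174.0, 21.0, 17.0], [[581.0, 306.0], [91.0, 64.0]], 76), (0.51, [249.0, 182.0, 20.0, 18.0], [[511.0, 275.0], [91.0, 65.0]], 76), (0.42, [277.0, 287.0, 56.0, 79.0], [[487.0, -138.0], [235.0, 108.0]], 81)]
carrier []
deck [(0.75, [277.0, 289.0, 55.0, 86.0], [[486.0, -135.0], [242.0, 107.0]], 82)]
push_stick [(0.75, [343.0, 274.0, 28.0, 47.0], [[639.0, -140.0], [146.0, 38.0]], 87)]
lock []
beaker_50 [(0.64, [213.0, 259.0, 23.0, 34.0], [[356.0, -27.0], [103.0, 47.0]], 84)]
petri_0 [(0.57, [221.0, 322.0, 36.0, 38.0], [[342.0, -210.0], [77.0, 74.0]], 75)]
slide_box [(0.86, [386.0, 257.0, 49.0, 42.0], [[773.0, -124.0], [92.0, 129.0]], 4)]
```

Run:
```python
import cv2
for n,(a,b,c,d) in {"scene0":(140,310,160,480),"side0":(150,380,180,440)}.items():
    i=cv2.imread(f'pics/{n}.png')[a:b,c:d]; cv2.imwrite(f'pics/{n}c.png',cv2.resize(i,None,fx=2.5,fy=2.5,interpolation=cv2.INTER_CUBIC))
```

```text
(no output)
```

View pics/scene0c.png

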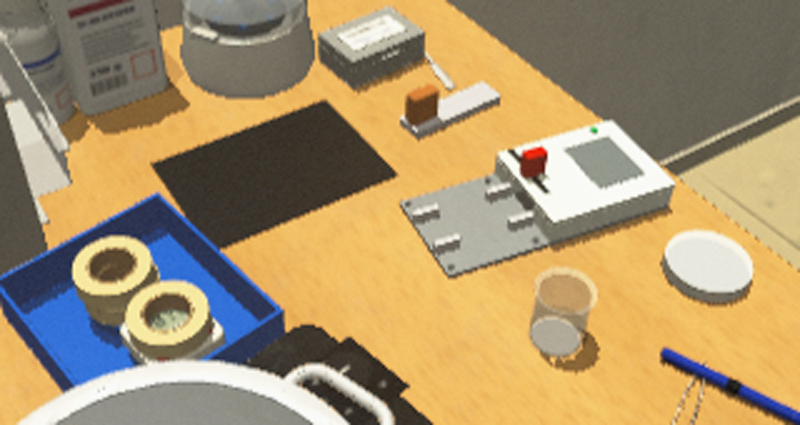

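View pics/side0c.png

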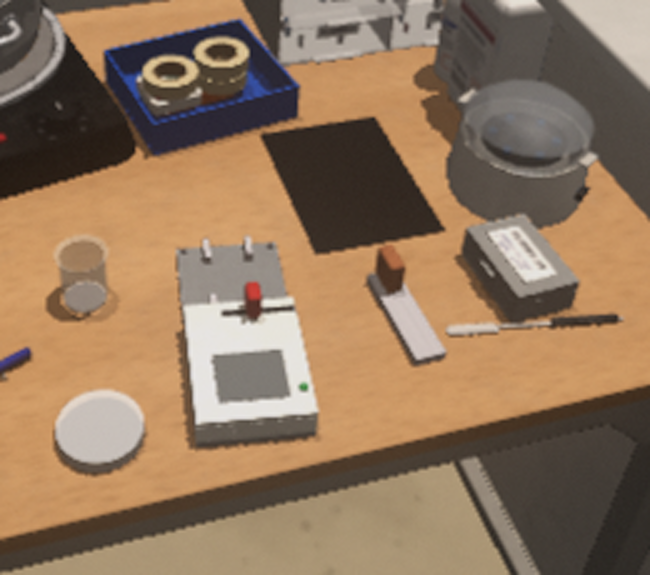

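Pictures: a buff roll on the timer and two stacked rolls beside it in the bin, so four things. The red lock is on the scanner, the feed runs towards -y, and the stick lies right of it with its grip towards the mat. I'll move over the bin for a close look.

>>> {"api": "play_rows", "payload": {
  "commands": [
    [[1,20,18,6,0,0,0],[1,38,45,6,0,0,0],[1,38,45,6,0,0,0],[1,38,45,6,0,0,0],[1,38,45,6,0,0,0],[1,38,45,6,0,0,0],[1,38,45,6,0,0,0],[1,38,45,6,0,0,0],[1,38,45,6,0,0,0],[1,38,45,6,0,0,0],[1,38,45,6,0,0,0],[1,38,45,6,0,0,0]]
  ]
}}

```text
time_s: 2.4
tool_pos: [0.5524, -0.2521, 0.3028]
orientation: [180.0, -0.0, 13.7]
contact_force: [0.7, -0.5, 0.4]
gripper_width: 0.997
grip_force: 0.0
```

>>> {"api": "play_rows", "payload": {
  "commands": [
    [[1,0,40,2,0,0,0],[1,0,40,2,0,0,0],[1,0,40,2,0,0,0],[1,0,40,2,0,0,0],[1,0,40,2,0,0,0],[1,0,40,2,0,0,0],[1,0,40,2,0,0,0],[1,0,40,2,0,0,0],[1,0,40,2,0,0,0],[1,0,40,2,0,0,0],[1,0,40,2,0,0,0],[1,0,40,2,0,0,0]]
  ]
}}

```text
time_s: 3.6
tool_pos: [0.551, 0.1435, 0.3222]
orientation: [180.0, 0.0, 13.5]
contact_force: [-0.2, -1.2, 0.2]
gripper_width: 0.996
grip_force: 0.0
```

Run:
```python
from h import *
s=env.read_state();print(s["time_s"],s["tool_pos"],s["orientation"])
p=shot("wrist","w1.png");print(np.round(p["T"],3).tolist(),np.round(p["intrinsics"],1).tolist())
for q,z in [("bin",.045),("timer",.036),("tape_a",.056),("carrier",.02),("mat",.002)]:
    for r in find(p,q):
        if r["conf"]>.3: print(q,round(r["conf"],2),np.round(r["box"]).tolist(),flat(p,r["mask"],z)[0])
```

```text
3.6 [0.55095941 0.14350488 0.32222807] [1.79962531e+02 1.63494575e-02 1.34712459e+01]
[[0.233, -0.93, -0.283, 0.623], [-0.972, -0.223, -0.068, 0.16], [0.0, 0.291, -0.957, 0.454], [0.0, 0.0, 0.0, 1.0]] [[311.2, 0.0, 278.4], [0.0, 311.2, 208.0], [0.0, 0.0, 1.0]]
bin 0.92 [218.0, 164.0, 129.0, 139.0] ((536.6034545898438, 225.04339599609375), (181.82638549804688, 161.0166015625), 9.21840763092041)
timer 0.55 [221.0, 194.0, 43.0, 48.0] ((496.5196228027344, 213.15199279785156), (35.96138381958008, 29.825429916381836), 56.30586624145508)
timer 0.47 [223.0, 155.0, 22.0, 36.0] ((562.5535278320312, 227.9483184814453), (28.950918197631836, 21.262882232666016), 10.690731048583984)
tape_a 0.8 [220.0, 196.0, 51.0, 47.0] ((501.6993408203125, 211.84112548828125), (64.2933578491211, 64.26011657714844), 13.492684364318848)
tape_a 0.58 [214.0, 147.0, 54.0, 52.0] ((565.9991455078125, 231.09521484375), (63.624916076660156, 65.70442962646484), 56.13204574584961)
carrier 0.83 [223.0, 153.0, 18.0, 33.0] ((560.1691284179688, 229.25196838378906), (28.776592254638672, 20.17958641052246), 15.718679428100586)
mat 0.59 [372.0, 109.0, 170.0, 140.0] ((654.931396484375, 39.23015213012695), (201.39349365234375, 140.94236755371094), 89.57849884033203)
mat 0.31 [218.0, 164.0, 130.0, 139.0] ((527.8101196289062, 232.11329650878906), (201.15187072753906, 178.65060424804688), 9.33491039276123)
```

View pics/w1.png

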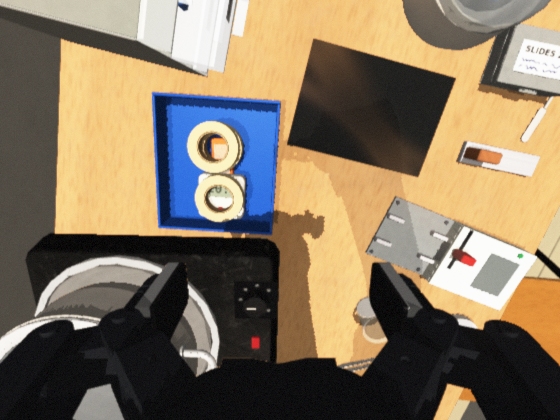

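>>> {"api": "play_rows", "payload": {
  "commands": [
    [[1,1.5,8.8,-6,0,0,-0.3],[1,1.5,8.8,-12,0,0,-0.58],[1,1.5,8.8,-18,0,0,-0.58],[1,1.5,8.8,-20,0,0,-0.58],[1,1.5,8.8,-22,0,0,-0.58],[1,1.5,8.8,-24,0,0,-0.58],[1,1.5,8.8,-26,0,0,-0.58],[1,1.5,8.8,-27,0,0,-0.58],[1,1.5,8.8,-27,0,0,-0.58],[1,1.5,8.8,-27,0,0,-0.58]]
  ]
}}

```text
time_s: 4.9
tool_pos: [0.5662, 0.2334, 0.0529]
orientation: [-180.0, -0.0, -19.6]
contact_force: [-0.5, 0.1, 0.3]
gripper_width: 1.002
grip_force: 0.0
```

>>> {"api": "play_rows", "payload": {
  "commands": [
    [[0,0,0,0,0,0,0],[0,0,0,0,0,0,0],[0,0,0,0,0,0,0],[0,0,0,0,0,0,0],[0,0,0,0,0,0,0],[0,0,0,0,0,0,0],[0,0,0,0,0,0,0]]
  ]
}}

```text
time_s: 5.6
tool_pos: [0.5664, 0.2335, 0.0541]
orientation: [-179.9, -0.1, -19.6]
contact_force: [-1.3, -1.1, 9.2]
gripper_width: 0.71
grip_force: 62.7
```

>>> {"api": "play_rows", "payload": {
  "commands": [
    [[0,0,0,2,0,0,0],[0,0,0,5,0,0,0],[0,0,0,8,0,0,0],[0,4,-5,8,0,0,0.1],[0,8,-9,8,0,0,0.2],[0,12.7,-13.3,8,0,0,0.34],[0,12.7,-13.3,7,0,0,0.34],[0,12.7,-13.3,4,0,0,0.34],[0,12.7,-13.3,0,0,0,0.34],[0,12.7,-13.3,-2.5,0,0,0.34],[0,12.7,-13.3,-3.2,0,0,0.34],[0,12.7,-13.3,-3.2,0,0,0.34]]
  ]
}}

```text
time_s: 6.8
tool_pos: [0.6924, 0.1004, 0.02]
orientation: [180.0, 0.1, -0.1]
contact_force: [0.1, 0.6, -0.4]
gripper_width: 0.708
grip_force: 65.0
```

>>> {"api": "play_rows", "payload": {
  "commands": [
    [[0,0,0,-0.3,0,0,0],[1,0,0,-0.3,0,0,0],[1,0,0,-0.3,0,0,0],[1,0,0,-0.3,0,0,0],[1,0,0,0,0,0,0],[1,0,0,4,0,0,0],[1,0,0,8,0,0,0],[1,-4,2,12,0,0,0],[1,-8,5,12,0,0,0.1],[1,-13,8,11,0,0,0.236],[1,-19.1,11.1,10,0,0,0.236],[1,-19.1,11.1,10,0,0,0.236]]
  ]
}}

```text
time_s: 8.0
tool_pos: [0.4989, 0.2127, 0.1208]
orientation: [-180.0, 0.0, 13.5]
contact_force: [0.9, 1.1, -0.1]
gripper_width: 0.999
grip_force: 0.0
```

>>> {"api": "play_rows", "payload": {
  "commands": [
    [[1,0,0,0,0,0,0],[1,0,0,-3,0,0,0],[1,0,0,-5.5,0,0,0],[1,0,0,-6.5,0,0,0],[1,0,0,-6.8,0,0,0],[1,0,0,-6.8,0,0,0],[1,0,0,-6.8,0,0,0]]
  ]
}}

```text
time_s: 8.7
tool_pos: [0.5024, 0.2114, 0.0531]
orientation: [-180.0, -0.1, 13.4]
contact_force: [-0.1, 0.4, 0.1]
gripper_width: 1.001
grip_force: 0.0
```

Run:
```python
from h import *
s=env.read_state();print(s["time_s"],s["tool_pos"],s["orientation"],s["contact_force"])
p=shot("scene")
for r in find(p,"tape_a"): print(r["conf"],np.round(r["box"]).tolist(),flat(p,r["mask"],.021)[0])
```

```text
8.7 [0.5023907  0.21143658 0.05312223] [-1.79987928e+02 -6.38063102e-02  1.33716027e+01] [-0.13338917  0.39537452  0.06638291]
0.85 [228.0, 271.0, 35.0, 30.0] ((519.0094604492188, 208.7257537841797), (66.9990234375, 79.72103881835938), 64.44002532958984)
0.65 [219.0, 252.0, 9.0, 3.0] ((565.9703979492188, 203.4499969482422), (13.908629417419434, 13.978195190429688), 58.497474670410156)
0.61 [247.0, 204.0, 14.0, 15.0] ((687.84033203125, 84.23414611816406), (55.55813980102539, 29.735515594482422), 23.320106506347656)
```

>>> {"api": "play_rows", "payload": {
  "commands": [
    [[1,0,0,-0.2,0,0,0],[0,0,0,-0.2,0,0,0],[0,0,0,-0.2,0,0,0],[0,0,0,-0.2,0,0,0],[0,0,0,-0.2,0,0,0],[0,0,0,-0.2,0,0,0],[0,0,0,2,0,0,0],[0,0,0,5,0,0,0],[0,0,0,8,0,0,0],[0,0,0,8,0,0,0]]
  ]
}}

```text
time_s: 9.8
tool_pos: [0.5033, 0.2121, 0.1356]
orientation: [-179.9, -0.3, 13.4]
contact_force: [0.5, 0.4, -0.9]
gripper_width: 0.711
grip_force: 64.9
```

>>> {"api": "play_rows", "payload": {
  "commands": [
    [[0,3,-3,0,0,0,0],[0,7,-7,0,0,0,-0.1],[0,11.4,-11.2,0,0,0,-0.235],[0,11.4,-11.2,-3,0,0,-0.235],[0,11.4,-11.2,-6,0,0,-0.235],[0,11.4,-11.2,-9,0,0,-0.235],[0,11.4,-11.2,-11,0,0,-0.235],[0,11.4,-11.2,-11.5,0,0,-0.235],[0,11.4,-11.2,-11.8,0,0,-0.235],[0,11.4,-11.2,-11.8,0,0,-0.235]]
  ]
}}

```text
time_s: 10.8
tool_pos: [0.6144, 0.0989, 0.0157]
orientation: [179.9, 0.1, -0.1]
contact_force: [-7.7, -0.1, 25.6]
gripper_width: 0.706
grip_force: 73.3
```

>>> {"api": "play_rows", "payload": {
  "commands": [
    [[0,0,0,0,0,0,0],[1,0,0,0,0,0,0],[1,0,0,0,0,0,0],[1,0,0,0,0,0,0],[1,0,0,0.4,0,0,0],[1,0,0,4,0,0,0],[1,0,0,8,0,0,0],[1,-2,2,13,0,0,0],[1,-6,6,18,0,0,0],[1,-9,6,22,0,0,0],[1,-9,6,22,0,0,0],[1,-9,6,22,0,0,0]]
  ]
}}

```text
time_s: 12.0
tool_pos: [0.5248, 0.1612, 0.2378]
orientation: [-179.9, -0.2, 0.1]
contact_force: [0.5, -0.4, 0.6]
gripper_width: 0.999
grip_force: 0.0
```

Run:
```python
from h import *
s=env.read_state();print(s["time_s"],s["tool_pos"],s["orientation"])
p=shot("wrist","w2.png")
for q,z in [("bin",.045),("timer",.038),("tape_a",.039),("tape_a",.021),("carrier",.02)]:
    for r in find(p,q):
        if r["conf"]>.3: print(q,z,round(r["conf"],2),np.round(r["box"]).tolist(),flat(p,r["mask"],z)[0])
```

```text
12.0 [0.52482663 0.1611696  0.23780513] [-1.79887121e+02 -2.42993877e-01  8.93136645e-02]
bin 0.045 0.93 [216.0, 168.0, 186.0, 188.0] ((537.2625122070312, 225.03013610839844), (180.24008178710938, 160.00491333007812), 9.588807106018066)
bin 0.045 0.71 [545.0, 215.0, 31.0, 20.0] ((495.8424987792969, -138.59275817871094), (26.511632919311523, 15.07260799407959), 72.19281768798828)
timer 0.038 0.82 [232.0, 208.0, 60.0, 58.0] ((499.5892639160156, 210.97254943847656), (63.56415557861328, 63.72300720214844), 8.181747436523438)
tape_a 0.039 0.94 [219.0, 149.0, 64.0, 65.0] ((563.2070922851562, 227.727783203125), (63.34669876098633, 65.0538558959961), 25.719707489013672)
tape_a 0.039 0.63 [338.0, 101.0, 66.0, 60.0] ((612.013671875, 102.0994873046875), (59.00965118408203, 60.52641296386719), 0.12071811407804489)
tape_a 0.039 0.59 [342.0, 28.0, 65.0, 54.0] ((677.5742797851562, 103.5031509399414), (45.41728210449219, 60.2352409362793), 0.07127904891967773)
tape_a 0.021 0.94 [219.0, 149.0, 64.0, 65.0] ((561.2915649414062, 231.39151000976562), (66.79029083251953, 68.59024047851562), 25.719362258911133)
tape_a 0.021 0.63 [338.0, 101.0, 66.0, 60.0] ((612.7512817382812, 98.93397521972656), (62.21745681762695, 63.8166618347168), 0.12037206441164017)
tape_a 0.021 0.59 [342.0, 28.0, 65.0, 54.0] ((681.8759765625, 100.41394805908203), (47.886199951171875, 63.509681701660156), 0.07125817984342575)
carrier 0.02 0.64 [223.0, 160.0, 31.0, 42.0] ((559.767578125, 227.14443969726562), (29.266897201538086, 26.092514038085938), 8.70412826538086)
carrier 0.02 0.6 [217.0, 150.0, 59.0, 64.0] ((560.8800659179688, 231.23556518554688), (68.14036560058594, 66.17669677734375), 88.40277099609375)
```

View pics/w2.png

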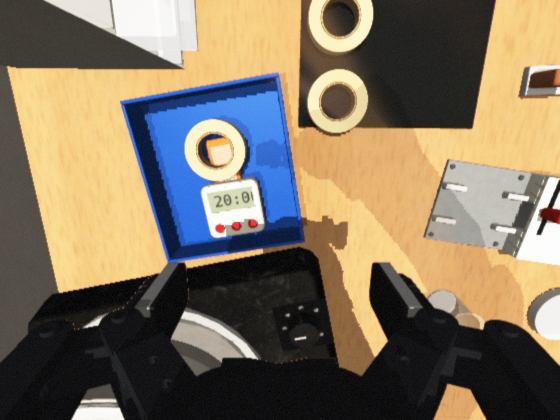

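>>> {"api": "play_rows", "payload": {
  "commands": [
    [[1,3.8,6.7,-4,0,0,-0.09],[1,3.8,6.7,-8,0,0,-0.09],[1,3.8,6.7,-12,0,0,-0.09],[1,3.8,6.7,-15,0,0,-0.09],[1,3.8,6.7,-17.5,0,0,-0.09],[1,3.8,6.7,-19.5,0,0,-0.09],[1,3.8,6.7,-20.4,0,0,-0.09],[1,3.8,6.7,-20.4,0,0,-0.09],[1,3.8,6.7,-20.4,0,0,-0.09]]
  ]
}}

```text
time_s: 13.2
tool_pos: [0.5641, 0.2263, 0.0305]
orientation: [180.0, 0.0, -5.2]
contact_force: [0.5, 0.6, -0.3]
gripper_width: 1.004
grip_force: 0.0
```

>>> {"api": "play_rows", "payload": {
  "commands": [
    [[0,0,0,0,0,0,0],[0,0,0,0,0,0,0],[0,0,0,0,0,0,0],[0,0,0,0,0,0,0],[0,0,0,0,0,0,0],[0,0,0,2,0,0,0],[0,0,0,5,0,0,0],[0,0,0,8,0,0,0],[0,0,0,8,0,0,0]]
  ]
}}

```text
time_s: 14.1
tool_pos: [0.5658, 0.2272, 0.1148]
orientation: [-179.8, -0.3, -5.3]
contact_force: [0.4, 0.1, -0.7]
gripper_width: 0.713
grip_force: 65.4
```

>>> {"api": "play_rows", "payload": {
  "commands": [
    [[0,4,-6,0,0,0,0],[0,7,-11,0,0,0,0.09],[0,10,-17,0,0,0,0.09],[0,12.7,-24.2,0,0,0,0.09],[0,12.7,-24.2,0,0,0,0.09],[0,12.7,-24.2,-3,0,0,0.09],[0,12.7,-24.2,-6,0,0,0.09],[0,12.7,-24.2,-8.5,0,0,0.09],[0,12.7,-24.2,-9.5,0,0,0.09],[0,12.7,-24.2,-9.9,0,0,0.09],[0,12.7,-24.2,-9.9,0,0,0.09]]
  ]
}}

```text
time_s: 15.2
tool_pos: [0.6905, -0.0159, 0.013]
orientation: [179.9, 0.0, -0.1]
contact_force: [-2.4, -0.3, 7.4]
gripper_width: 0.713
grip_force: 70.1
```

>>> {"api": "play_rows", "payload": {
  "commands": [
    [[1,0,0,0,0,0,0],[1,0,0,0,0,0,0],[1,0,0,0,0,0,0],[1,0,0,0.4,0,0,0],[1,0,0,4,0,0,0],[1,0,0,8,0,0,0],[1,-4,4,12,0,0,0],[1,-8,9,13,0,0,0],[1,-12,14,12,0,0,0.143],[1,-16,19,11,0,0,0.143],[1,-19.3,22.6,10,0,0,0.143],[1,-19.3,22.6,10,0,0,0.143]]
  ]
}}

```text
time_s: 16.4
tool_pos: [0.5029, 0.2044, 0.113]
orientation: [-180.0, -0.1, 8.1]
contact_force: [0.4, 1.7, -0.2]
gripper_width: 0.998
grip_force: 0.0
```

>>> {"api": "play_rows", "payload": {
  "commands": [
    [[1,0,0,0,0,0,0],[1,0,0,-3,0,0,0],[1,0,0,-6,0,0,0],[1,0,0,-7.8,0,0,0],[1,0,0,-8.5,0,0,0],[1,0,0,-8.5,0,0,0],[1,0,0,-8.5,0,0,0]]
  ]
}}

```text
time_s: 17.1
tool_pos: [0.5044, 0.2031, 0.0283]
orientation: [-180.0, -0.0, 8.1]
contact_force: [0.1, 0.6, 1.1]
gripper_width: 1.004
grip_force: 0.2
```

>>> {"api": "play_rows", "payload": {
  "commands": [
    [[0,0,0,0,0,0,0],[0,0,0,0,0,0,0],[0,0,0,0,0,0,0],[0,0,0,0,0,0,0],[0,0,0,0,0,0,0],[0,0,0,2,0,0,0],[0,0,0,5,0,0,0],[0,0,0,8,0,0,0],[0,0,0,8,0,0,0]]
  ]
}}

```text
time_s: 18.0
tool_pos: [0.5056, 0.2035, 0.1112]
orientation: [-179.9, -0.3, 8.1]
contact_force: [1.1, 0.6, -0.9]
gripper_width: 0.18
grip_force: 58.6
```

Run:
```python
from h import *
p=shot("wrist","w3.png"); q=shot("side","s3.png")
a=p["frame"][:,:,::-1]; b=cv2.resize(q["frame"][140:260,200:360,::-1],(560,420),interpolation=2)
cv2.imwrite("pics/c3.png",cv2.resize(np.hstack([a,b]),(800,300)))
```

```text
(no output)
```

View pics/c3.png

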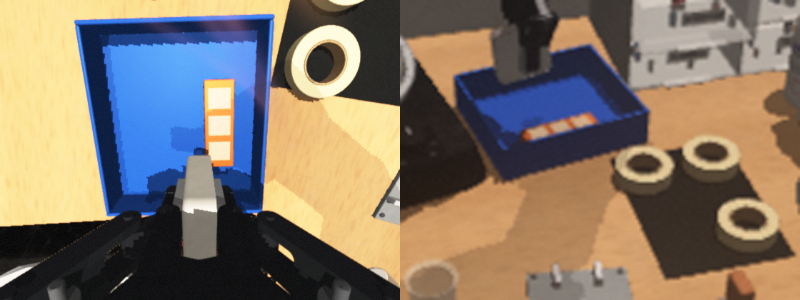

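Run:
```python
from h import *
a=shot("side");b=shot("scene")
def crop(p):
    u,v=proj(p,env.read_state()["tool_pos"]).astype(int); print(u,v)
    return cv2.resize(p["frame"][v-40:v+40,u-40:u+40,::-1],(400,400),interpolation=2)
cv2.imwrite("pics/c4.png",np.hstack([crop(a),crop(b)]))
for p in (a,b):
  for r in find(p,"timer"): print(r["conf"],r["box"])
```

```text
249 164
226 241
0.51 [247.9, 162.8, 26.5, 21.5]
0.36 [322.9, 203.4, 20.2, 20.5]
0.65 [232.4, 240.6, 18.5, 47.1]
```

View pics/c4.png

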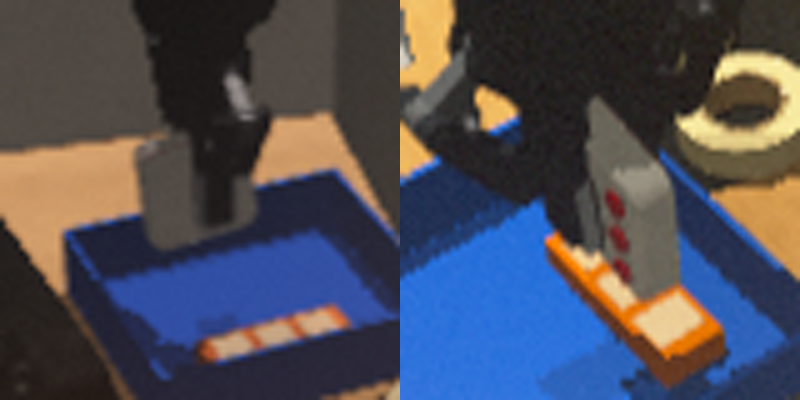

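>>> {"api": "play_rows", "payload": {
  "commands": [
    [[0,3,-5,1,0,0,0],[0,6,-10,1,0,0,-0.14],[0,9,-15,0,0,0,-0.14],[0,11.1,-20,0,0,0,-0.14],[0,11.1,-20,0,0,0,-0.14],[0,11.1,-20,-3,0,0,-0.14],[0,11.1,-20,-5,0,0,-0.14],[0,11.1,-20,-6,0,0,-0.14],[0,11.1,-20,-6.5,0,0,-0.14],[0,11.1,-20,-6.5,0,0,-0.14]]
  ]
}}

```text
time_s: 19.3
tool_pos: [0.6146, 0.0036, 0.042]
orientation: [180.0, 0.1, 0.1]
contact_force: [0.7, -0.7, -0.4]
gripper_width: 0.179
grip_force: 58.7
```

>>> {"api": "play_rows", "payload": {
  "commands": [
    [[0,0,0,-0.3,0,0,0],[0,0,0,-0.6,0,0,0],[0,0,0,-0.6,0,0,0]]
  ]
}}

```text
time_s: 19.6
tool_pos: [0.615, 0.0033, 0.0369]
orientation: [180.0, -0.0, 0.1]
contact_force: [-0.5, 0.4, -1.6]
gripper_width: 0.179
grip_force: 58.7
```

>>> {"api": "play_rows", "payload": {
  "commands": [
    [[0,0,0,-0.3,0,0,0],[0,0,0,-0.3,0,0,0]]
  ]
}}

```text
time_s: 19.8
tool_pos: [0.6149, 0.0031, 0.0336]
orientation: [180.0, 0.0, 0.1]
contact_force: [-1.2, 0.4, -0.5]
gripper_width: 0.182
grip_force: 58.7
```

>>> {"api": "play_rows", "payload": {
  "commands": [
    [[0,0,0,-0.3,0,0,0],[0,0,0,-0.3,0,0,0]]
  ]
}}

```text
time_s: 20.0
tool_pos: [0.6148, 0.0032, 0.0303]
orientation: [180.0, 0.0, 0.1]
contact_force: [0.4, -0.4, -0.7]
gripper_width: 0.182
grip_force: 58.7
```

>>> {"api": "play_rows", "payload": {
  "commands": [
    [[0,0,0,-0.3,0,0,0],[0,0,0,-0.3,0,0,0]]
  ]
}}

```text
time_s: 20.2
tool_pos: [0.6148, 0.0032, 0.0273]
orientation: [180.0, 0.0, 0.1]
contact_force: [-0.4, -0.0, -0.6]
gripper_width: 0.177
grip_force: 58.7
```

>>> {"api": "play_rows", "payload": {
  "commands": [
    [[0,0,0,-0.3,0,0,0],[0,0,0,-0.3,0,0,0]]
  ]
}}

```text
time_s: 20.4
tool_pos: [0.615, 0.0032, 0.0244]
orientation: [-180.0, 0.0, 0.1]
contact_force: [0.2, 1.1, -0.4]
gripper_width: 0.173
grip_force: 58.8
```

>>> {"api": "play_rows", "payload": {
  "commands": [
    [[0,0,0,-0.2,0,0,0],[0,0,0,-0.2,0,0,0]]
  ]
}}

```text
time_s: 20.6
tool_pos: [0.6155, 0.0033, 0.0236]
orientation: [180.0, -0.1, 0.1]
contact_force: [-1.1, 0.2, 9.3]
gripper_width: 0.184
grip_force: 60.5
```

>>> {"api": "play_rows", "payload": {
  "commands": [
    [[0,0,0,-0.2,0,0,0],[0,0,0,-0.2,0,0,0]]
  ]
}}

```text
time_s: 20.8
tool_pos: [0.6166, 0.0034, 0.0223]
orientation: [-180.0, -0.2, 0.1]
contact_force: [1.6, 0.8, 14.2]
gripper_width: 0.181
grip_force: 60.9
```

Run:
```python
from h import *
a=shot("side");b=shot("scene")
def crop(p):
    u,v=proj(p,env.read_state()["tool_pos"]).astype(int); print(u,v)
    return cv2.resize(p["frame"][v-40:v+40,u-40:u+40,::-1],(400,400),interpolation=2)
cv2.imwrite("pics/c5.png",np.hstack([crop(a),crop(b)]))
```

```text
310 226
289 204
```

View pics/c5.png

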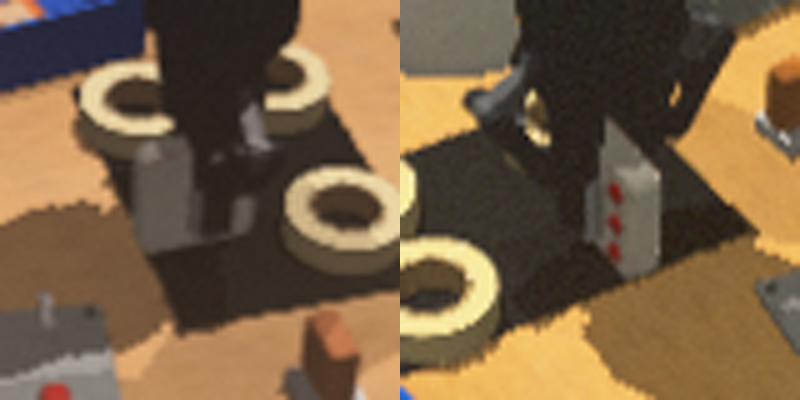

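>>> {"api": "play_rows", "payload": {
  "commands": [
    [[0,0,0,0.2,0,0,0],[1,0,0,0.2,0,0,0],[1,0,0,0.2,0,0,0],[1,0,0,0.2,0,0,0],[1,0,0,0.2,0,0,0],[1,0,0,4,0,0,0],[1,0,0,8,0,0,0],[1,-2,5,13,0,0,0],[1,-5,9,18,0,0,0],[1,-8,13.5,21,0,0,0],[1,-8,13.5,21,0,0,0],[1,-8,13.5,21,0,0,0]]
  ]
}}

```text
time_s: 22.1
tool_pos: [0.5335, 0.1435, 0.2342]
orientation: [-179.8, -0.2, 0.5]
contact_force: [1.0, -0.7, 0.4]
gripper_width: 0.998
grip_force: 0.0
```

```bash
cat > fit.py <<'E'
from h import *
s=env.read_state();print(s["time_s"],s["tool_pos"],s["orientation"])
p=shot("wrist","w6.png")
for q,z in [("timer",.002),("timer",.018),("tape_a",.021),("carrier",.02),("deck",.006),("push_stick",.01),("lock",.06)]:
    for r in find(p,q):
        if r["conf"]>.3: print(q,z,round(r["conf"],2),np.round(r["box"]).tolist(),[np.round(x,1) for x in flat(p,r["mask"],z)[0]])
E
python3 fit.py
```

```text
22.1 [0.53348156 0.14352254 0.23423821] [-179.80554836   -0.23382168    0.4767479 ]
timer 0.002 0.66 [421.0, 112.0, 46.0, 66.0] [array([611. , -13.4]), array([46.6, 71.8]), np.float64(89.8)]
timer 0.018 0.66 [421.0, 112.0, 46.0, 66.0] [array([610.8,  -6.5]), array([44.6, 68.6]), np.float64(89.8)]
tape_a 0.021 0.84 [321.0, 109.0, 68.0, 61.0] [array([612.6,  98.4]), array([61.5, 63.1]), np.float64(46.9)]
tape_a 0.021 0.82 [440.0, 36.0, 72.0, 69.0] [array([684.3, -13.2]), array([60.3, 69.8]), np.float64(0.4)]
tape_a 0.021 0.71 [324.0, 32.0, 67.0, 61.0] [array([686.2, 100.1]), array([54.8, 63.3]), np.float64(0.4)]
carrier 0.02 0.59 [240.0, 174.0, 40.0, 82.0] [array([540.8, 185.4]), array([89.7, 31.5]), np.float64(10.1)]
deck 0.006 0.94 [486.0, 223.0, 148.0, 107.0] [array([ 481.1, -127. ]), array([204.1, 110.1]), np.float64(80.9)]
deck 0.006 0.37 [384.0, 71.0, 202.0, 138.0] [array([652.5,  39.9]), array([198.1, 134.7]), np.float64(89.8)]
push_stick 0.01 0.95 [534.0, 90.0, 52.0, 35.0] [array([ 635.4, -129.4]), array([30.4, 58.6]), np.float64(2.4)]
lock 0.06 0.85 [542.0, 230.0, 33.0, 22.0] [array([ 497.7, -133.6]), array([41.3, 15.9]), np.float64(76.6)]
```

View pics/w6.png

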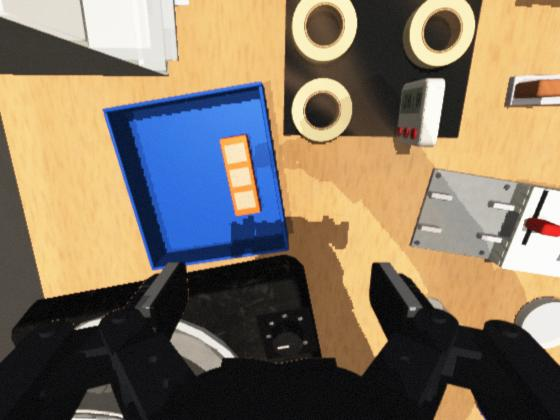

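>>> {"api": "play_rows", "payload": {
  "commands": [
    [[0.45,0.7,4.3,-4,0,0,0.1],[0.45,0.7,4.3,-8,0,0,0.168],[0.45,0.7,4.3,-11,0,0,0.168],[0.45,0.7,4.3,-13.4,0,0,0.168],[0.45,0.7,4.3,-13.4,0,0,0.168],[0.45,0.7,4.3,-13.4,0,0,0.168],[0.45,0.7,4.3,-13.4,0,0,0.168]]
  ]
}}

```text
time_s: 23.2
tool_pos: [0.5427, 0.1811, 0.0977]
orientation: [-180.0, -0.1, 9.7]
contact_force: [-0.1, 0.4, 0.4]
gripper_width: 0.454
grip_force: 0.0
```

```bash
python3 fit.py | grep -v -e deck -e lock -e tape -e timer -e stick
```

```text
23.2 [0.54270867 0.18110478 0.09772659] [-1.79984840e+02 -7.92628497e-02  9.69186975e+00]
carrier 0.02 0.72 [269.0, 219.0, 41.0, 122.0] [array([541.5, 187.4]), array([91.3, 30.1]), np.float64(9.6)]
```

>>> {"api": "play_rows", "payload": {
  "commands": [
    [[0.45,-0.15,0.65,0,0,0,0],[0.45,-0.15,0.65,-1,0,0,0],[0.45,-0.15,0.65,-3,0,0,0],[0.45,-0.15,0.65,-5,0,0,0],[0.45,-0.15,0.65,-6,0,0,0],[0.45,-0.15,0.65,-7,0,0,0],[0.45,-0.15,0.65,-8,0,0,0],[0.45,-0.15,0.65,-8,0,0,0],[0.45,-0.15,0.65,-8,0,0,0]]
  ]
}}

```text
time_s: 24.5
tool_pos: [0.5405, 0.1878, 0.0167]
orientation: [180.0, 0.0, 9.7]
contact_force: [-0.1, -0.1, 0.5]
gripper_width: 0.453
grip_force: 0.0
```

>>> {"api": "play_rows", "payload": {
  "commands": [
    [[0,0,0,0,0,0,0],[0,0,0,0,0,0,0],[0,0,0,0,0,0,0],[0,0,0,0,0,0,0]]
  ]
}}

```text
time_s: 24.9
tool_pos: [0.5408, 0.1878, 0.0174]
orientation: [-180.0, -0.1, 9.7]
contact_force: [-0.2, 0.3, 6.1]
gripper_width: 0.336
grip_force: 60.5
```

>>> {"api": "play_rows", "payload": {
  "commands": [
    [[0,0,0,1,0,0,0],[0,0,0,4,0,0,0],[0,0,0,8,0,0,0],[0,0,0,13,0,0,0],[0,0,-4,18,0,0,0],[0,0,-9,20,0,0,0],[0,0,-14,20,0,0,0],[0,0,-19,20,0,0,0],[0,0,-24,20,0,0,0],[0,0,-26,20,0,0,0],[0,0,-26,20,0,0,0],[0,0,-26,20,0,0,0]]
  ]
}}

```text
time_s: 26.1
tool_pos: [0.5401, -0.0732, 0.2171]
orientation: [-180.0, -0.0, 9.6]
contact_force: [-0.3, 0.4, -0.8]
gripper_width: 0.333
grip_force: 59.7
```

```bash
python3 fit.py | grep -v -e tape; python3 -c "
from h import *
print(env.read_state()['joints'])"
```

```text
26.1 [ 0.54008904 -0.07316707  0.21709922] [-1.79998670e+02 -5.54182894e-03  9.59805747e+00]
timer 0.002 0.69 [210.0, 103.0, 37.0, 73.0] [array([609.9,  11.5]), array([72.4, 33. ]), np.float64(0.5)]
timer 0.018 0.69 [210.0, 103.0, 37.0, 73.0] [array([610. ,   8.1]), array([69.1, 31.4]), np.float64(0.5)]
carrier 0.02 0.83 [278.0, 269.0, 70.0, 179.0] [array([429.2, -92.7]), array([236.2,  77.5]), np.float64(9.7)]
carrier 0.02 0.59 [334.0, 237.0, 221.0, 131.0] [array([ 475.5, -184.4]), array([158.5, 108.6]), np.float64(80.9)]
deck 0.006 0.76 [337.0, 237.0, 218.0, 131.0] [array([ 469.4, -189.9]), array([165. , 114.8]), np.float64(81.7)]
push_stick 0.01 0.63 [380.0, 107.0, 110.0, 43.0] [array([ 636.8, -160.6]), array([ 31. , 111.4]), np.float64(1.9)]
lock 0.06 0.95 [338.0, 245.0, 21.0, 27.0] [array([ 498.5, -141.3]), array([27.2, 20.2]), np.float64(82.5)]
[ 14.55553749  24.84358849 -17.87029985 116.00182011  11.3758986
  40.78406502 -90.60087215]
```

View pics/w6.png

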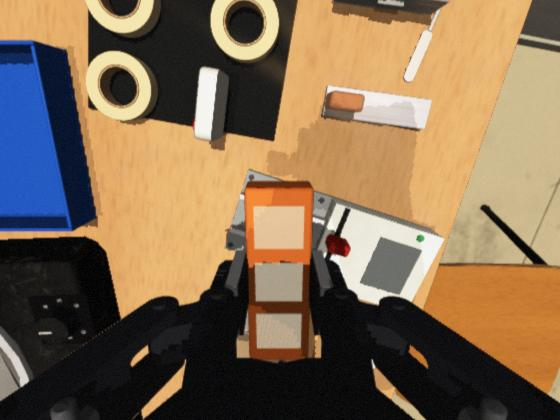

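>>> {"api": "play_rows", "payload": {
  "commands": [
    [[0,-1,2,0,0,0,-0.15],[0,-2,4,0,0,0,-0.3],[0,-3,6,0,0,0,-0.45],[0,-4,8,0,0,0,-0.6],[0,-4,10,0,0,0,-0.75],[0,-4,10,0,0,0,-0.9],[0,-4,10,0,0,0,-1.05],[0,-4,10,0,0,0,-1.2],[0,-4,10,0,0,0,-1.35],[0,-4,10,0,0,0,-1.5],[0,-4,10,0,0,0,-1.65],[0,-4,10,0,0,0,-1.8]]
  ]
}}

```text
time_s: 27.7
tool_pos: [0.5007, 0.0287, 0.2175]
orientation: [-179.9, 0.1, -93.0]
contact_force: [-0.6, -0.7, -2.5]
gripper_width: 0.334
grip_force: 59.7
```

>>> {"api": "play_rows", "payload": {
  "commands": [
    [[0,0,0,0,0,0,-0.1],[0,0,0,0,0,0,-0.1],[0,0,0,0,0,0,-0.1]]
  ]
}}

```text
time_s: 28.0
tool_pos: [0.5003, 0.0282, 0.2163]
orientation: [180.0, -0.1, -98.2]
contact_force: [0.5, -0.7, -1.0]
gripper_width: 0.334
grip_force: 59.8
```

```bash
python3 fit.py | grep -v -e tape -e timer
python3 - <<'E'
from h import *
print(env.read_state()['joints'])
i=cv2.imread('pics/w6.png'); cv2.imwrite('pics/w7.png',cv2.resize(i[0:300,140:540],None,fx=2,fy=2,interpolation=2))
E
```

```text
28.0 [0.50033202 0.02815813 0.2162556 ] [ 1.79957379e+02 -8.12983709e-02 -9.82394131e+01]
carrier 0.02 0.68 [279.0, 269.0, 68.0, 178.0] [array([515.7, 137.5]), array([233.9,  75.3]), np.float64(81.8)]
deck 0.006 0.86 [272.0, 66.0, 114.0, 127.0] [array([490.5, -90. ]), array([120.7, 107.9]), np.float64(81.8)]
push_stick 0.01 0.86 [121.0, 38.0, 55.0, 76.0] [array([ 637.7, -138.8]), array([42. , 68.1]), np.float64(0.9)]
lock 0.06 0.47 [257.0, 6.0, 15.0, 12.0] [array([ 494.3, -131.3]), array([ 7.1, 12.1]), np.float64(81.8)]
[ -49.37630622   33.09497232   60.93100968  124.27155552  -41.39304309
   46.30608555 -150.09850041]
```

View pics/w7.png

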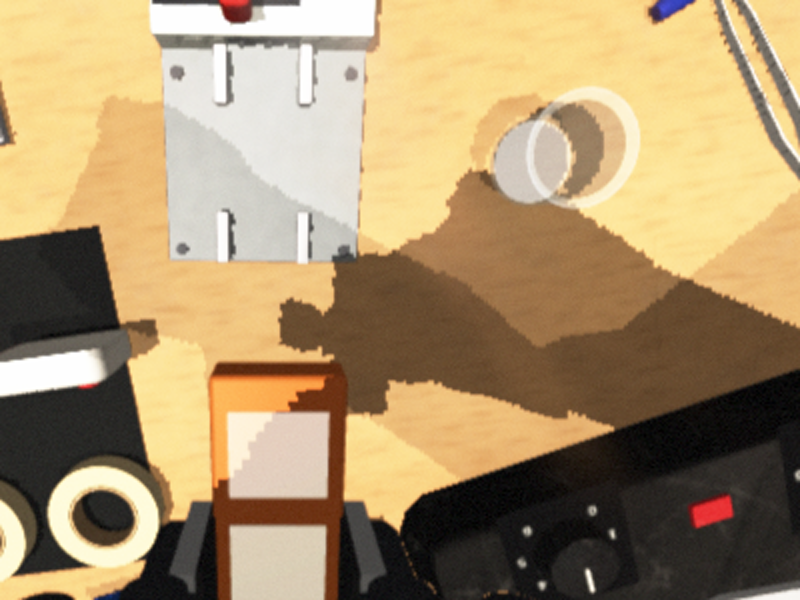

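```bash
cat > dk.py <<'E'
from h import *
from scipy.optimize import least_squares
p=shot("wrist")
pts=[((-100,50,6),(168,261)),((-100,-50,6),(357,259)),((0,50,32),(152,37)),((0,-50,32),(376,37)),((-75,17.5,17),(229,261)),((-75,-17.5,17),(299,261)),((-100,0,6),(262.5,260))]
def w(t,X):
    c,s=np.cos(t[2]),np.sin(t[2]); X=np.array(X)/1000
    return [t[0]+c*X[0]-s*X[1],t[1]+s*X[0]+c*X[1],X[2]]
f=lambda t:np.concatenate([proj(p,w(t,X))-(np.array(u)/2+[140,0]) for X,u in pts])
r=least_squares(f,[.49,-.13,np.radians(-99)]);t=r.x
print(t[:2],np.degrees(t[2]),np.round(r.fun,1).reshape(-1,2).tolist())
for n,X in dict(bed=(-50,0,6),home=(73,0,6),knob0=(14,38,60),knoblock=(14,2,60)).items(): print(n,np.round(w(t,X),4))
# carrier in hand: front top edge corners
E
python3 dk.py
```

```text
[ 0.48467649 -0.1223569 ] -98.86520335031919 [[1.5, 5.9], [-0.2, 7.6], [0.0, 6.6], [-1.2, 7.5], [0.1, -18.2], [-0.6, -17.9], [0.7, 6.8]]
bed [ 0.4924 -0.073   0.006 ]
home [ 0.4734 -0.1945  0.006 ]
knob0 [ 0.5201 -0.142   0.06  ]
knoblock [ 0.4845 -0.1365  0.06  ]
```

```bash
sed -i 's/(-75,17.5,17)/(-100,17.5,17)/;s/(-75,-17.5,17)/(-100,-17.5,17)/' dk.py; python3 dk.py
```

```text
[ 0.48367338 -0.12877978] -98.84758848372724 [[1.2, -0.3], [0.1, 1.4], [-0.4, -1.6], [-0.8, -0.7], [0.3, 0.5], [-0.9, 0.7], [0.7, 0.5]]
bed [ 0.4914 -0.0794  0.006 ]
home [ 0.4724 -0.2009  0.006 ]
knob0 [ 0.5191 -0.1485  0.06  ]
knoblock [ 0.4835 -0.1429  0.06  ]
```

>>> {"api": "play_rows", "payload": {
  "commands": [
    [[0,0,0,0,0,0,0.15],[0,0,0,0,0,0,0.3],[0,0,0,0,0,0,0.45],[0,0,0,0,0,0,0.6],[0,0,0,0,0,0,0.75],[0,0,0,0,0,0,0.9],[0,0,0,0,0,0,1.05],[0,0,0,0,0,0,1.2],[0,0,0,0,0,0,1.35],[0,0,0,0,0,0,1.5],[0,0,0,0,0,0,1.65],[0,0,0,0,0,0,1.8]]
  ]
}}

```text
time_s: 29.7
tool_pos: [0.5005, 0.0275, 0.2168]
orientation: [180.0, -0.0, 5.0]
contact_force: [0.5, -0.6, -1.4]
gripper_width: 0.33
grip_force: 59.8
```

>>> {"api": "play_rows", "payload": {
  "commands": [
    [[0,0,0,0,0,0,0.15],[0,0,0,0,0,0,0.3],[0,0,-2,0,0,0,0.45],[0,0,-4,0,0,0,0.6],[0,-0.5,-6,0,0,0,0.75],[0,-0.9,-8,0,0,0,0.9],[0,-0.9,-10.7,-2,0,0,1.05],[0,-0.9,-10.7,-4,0,0,1.2],[0,-0.9,-10.7,-7,0,0,1.329],[0,-0.9,-10.7,-10,0,0,1.329],[0,-0.9,-10.7,-11.7,0,0,1.329],[0,-0.9,-10.7,-11.7,0,0,1.329]]
  ]
}}

```text
time_s: 30.9
tool_pos: [0.4903, -0.0795, 0.0978]
orientation: [-179.8, 0.0, 80.8]
contact_force: [-0.1, 0.7, -0.6]
gripper_width: 0.332
grip_force: 59.7
```

>>> {"api": "play_rows", "payload": {
  "commands": [
    [[0,0,0,0,0,0,0],[0,0,0,0,0,0,0]]
  ]
}}

```text
time_s: 31.1
tool_pos: [0.492, -0.0795, 0.1006]
orientation: [179.9, 0.0, 80.8]
contact_force: [0.5, 0.3, -1.1]
gripper_width: 0.332
grip_force: 59.7
```

Run:
```python
from h import *
print(env.read_state()['joints'],env.read_state()['tool_pos'],env.read_state()['orientation'])
p=shot("wrist"); i=p["frame"][:,:,::-1].copy()
import numpy as np
t=np.array([.48367,-.12878,np.radians(-98.85)])
c,s=np.cos(t[2]),np.sin(t[2])
w=lambda X:[t[0]+(c*X[0]-s*X[1])/1e3,t[1]+(s*X[0]+c*X[1])/1e3,X[2]/1e3]
for X in [(-100,50,6),(-100,-50,6),(0,50,32),(0,-50,32),(-100,17.5,17),(-100,-17.5,17),(0,17.5,17),(0,-17.5,17),(128,50,32),(128,-50,32)]:
    u=proj(p,w(X)); cv2.circle(i,tuple(int(round(v)) for v in u),2,(255,0,255),-1)
cv2.imwrite('pics/w8.png',i)
```

```text
[-6.18000820e-02  3.21644381e+01  3.84269586e+00  1.28107133e+02
 -6.00882147e+00  1.98030316e+01 -3.55728036e-01] [ 0.49201776 -0.07947024  0.10062979] [1.79915353e+02 3.30738601e-03 8.07988859e+01]
```

View pics/w8.png

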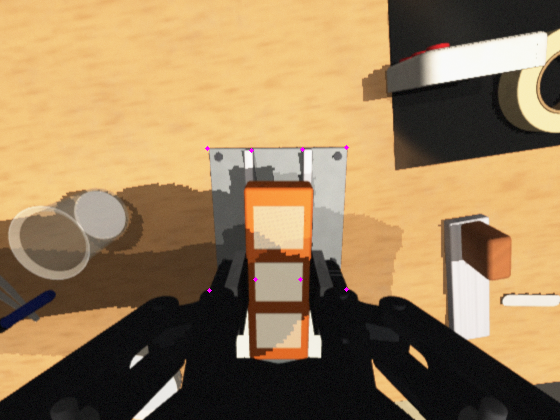

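>>> {"api": "play_rows", "payload": {
  "commands": [
    [[0,0,0,-2,0,0,0.006],[0,0,0,-4,0,0,0.006],[0,0,0,-5.5,0,0,0.006],[0,0,0,-6.2,0,0,0.006],[0,0,0,-6.2,0,0,0.006],[0,0,0,-6.8,0,0,0.006],[0,0,0,-7.3,0,0,0.006],[0,0,0,-7.8,0,0,0.006],[0,0,0,-8.0,0,0,0.006],[0,0,0,-8.0,0,0,0.006]]
  ]
}}

```text
time_s: 32.15
tool_pos: [0.4914, -0.0793, 0.0195]
orientation: [-180.0, 0.0, 81.1]
contact_force: [0.3, -0.3, -0.7]
gripper_width: 0.334
grip_force: 59.7
```

>>> {"api": "play_rows", "payload": {
  "commands": [
    [[0,0,0,-0.1,0,0,0],[0,0,0,-0.1,0,0,0]]
  ]
}}

```text
time_s: 32.35
tool_pos: [0.4914, -0.0794, 0.0193]
orientation: [180.0, -0.0, 81.1]
contact_force: [-1.4, -0.1, 10.3]
gripper_width: 0.332
grip_force: 61.0
```

>>> {"api": "play_rows", "payload": {
  "commands": [
    [[0,0,0,-0.1,0,0,0],[0,0,0,-0.1,0,0,0]]
  ]
}}

```text
time_s: 32.55
tool_pos: [0.4914, -0.0794, 0.0193]
orientation: [179.9, -0.0, 81.1]
contact_force: [-3.4, 0.6, 26.4]
gripper_width: 0.332
grip_force: 63.0
```

>>> {"api": "play_rows", "payload": {
  "commands": [
    [[0.6,0,0,0,0,0,0],[0.6,0,0,0,0,0,0],[0.6,0,0,0,0,0,0],[0.6,0,0,0,0,0,0],[0.6,0,0,2,0,0,0],[0.6,0,0,6,0,0,0],[0.6,0,0,10,0,0,0],[0.6,0,0,14,0,0,0],[0.6,0,-3,17,0,0,0],[0.6,0.9,4,18,0,0,0],[0.6,0.9,4,18,0,0,0],[0.6,0.9,4,18,0,0,0]]
  ]
}}

```text
time_s: 33.75
tool_pos: [0.5011, -0.0367, 0.1982]
orientation: [179.9, -0.1, 81.3]
contact_force: [-0.1, 0.6, 0.3]
gripper_width: 0.598
grip_force: 0.0
```

```bash
python3 fit.py | grep -v -e tape -e timer;  python3 - <<'E'
from h import *
i=cv2.imread('pics/w6.png'); cv2.imwrite('pics/w9.png',i)
E
```

```text
33.75 [ 0.50107532 -0.03670034  0.1982144 ] [ 1.79936467e+02 -8.51267076e-02  8.13354770e+01]
carrier 0.02 0.81 [276.0, 228.0, 32.0, 82.0] [array([491.5, -79.8]), array([94.3, 31.3]), np.float64(82.0)]
carrier 0.02 0.39 [462.0, 140.0, 74.0, 69.0] [array([686.4, -15.1]), array([65.1, 69.3]), np.float64(64.9)]
deck 0.006 0.67 [278.0, 271.0, 91.0, 184.0] [array([ 481.9, -146.2]), array([239.1, 108.4]), np.float64(81.2)]
push_stick 0.01 0.78 [415.0, 268.0, 39.0, 86.0] [array([ 638.1, -155.5]), array([ 39.4, 106.2]), np.float64(1.1)]
lock 0.06 0.84 [287.0, 297.0, 8.0, 30.0] [array([ 494., -136.]), array([32.9, 12. ]), np.float64(81.4)]
```

View pics/w9.png

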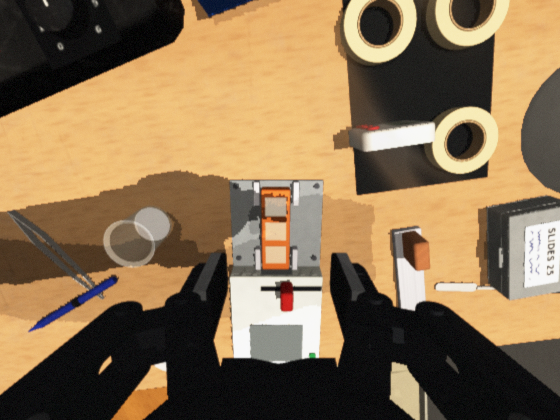

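>>> {"api": "play_rows", "payload": {
  "commands": [
    [[0.6,-0.8,-5,0,0,0,0],[0.6,-0.8,-10.8,0,0,0,0],[0.6,-0.8,-10.8,-4,0,0,0],[0.6,-0.8,-10.8,-8,0,0,0],[0.6,-0.8,-10.8,-11,0,0,0],[0.6,-0.8,-10.8,-13,0,0,0],[0.6,-0.8,-10.8,-14.6,0,0,0],[0.6,-0.8,-10.8,-14.6,0,0,0],[0.6,-0.8,-10.8,-14.6,0,0,0]]
  ]
}}

```text
time_s: 35.05
tool_pos: [0.4922, -0.1476, 0.0516]
orientation: [-179.9, 0.0, 81.1]
contact_force: [-0.5, 0.1, 0.7]
gripper_width: 0.6
grip_force: 0.0
```

>>> {"api": "play_rows", "payload": {
  "commands": [
    [[0,0,0,0,0,0,0],[0,0,0,0,0,0,0],[0,0,0,0,0,0,0],[0,0,0,0,0,0,0],[0,0,0,0,0,0,0]]
  ]
}}

```text
time_s: 35.55
tool_pos: [0.493, -0.1474, 0.0527]
orientation: [179.9, 0.0, 81.2]
contact_force: [-0.1, -1.0, 6.6]
gripper_width: 0.133
grip_force: 59.9
```

>>> {"api": "play_rows", "payload": {
  "commands": [
    [[0,0.4,-0.06,0,0,0,0],[0,0.8,-0.12,0,0,0,0],[0,1.2,-0.19,0,0,0,0],[0,1.6,-0.25,0,0,0,0],[0,2.0,-0.31,0,0,0,0],[0,2.4,-0.37,0,0,0,0],[0,2.4,-0.37,0,0,0,0],[0,2.4,-0.37,0,0,0,0]]
  ]
}}

```text
time_s: 36.35
tool_pos: [0.5175, -0.1512, 0.0527]
orientation: [179.9, 0.0, 81.2]
contact_force: [1.1, 0.0, 5.1]
gripper_width: 0.135
grip_force: 59.6
```

>>> {"api": "play_rows", "payload": {
  "commands": [
    [[0.5,0,0,0,0,0,0],[0.5,0,0,0,0,0,0],[0.5,0,0,0,0,0,0],[0.5,0,0,2,0,0,0],[0.6,0,0,6,0,0,0],[0.6,0,0,11,0,0,0],[0.6,4,1.5,14.7,0,0,0.1],[0.6,8,3,14.7,0,0,0.15],[0.6,12.7,5.1,14.7,0,0,0.15],[0.6,12.7,5.1,14.7,0,0,0.15],[0.6,12.7,5.1,14.7,0,0,0.15],[0.6,12.7,5.1,14.7,0,0,0.15]]
  ]
}}

```text
time_s: 37.55
tool_pos: [0.6421, -0.1007, 0.1982]
orientation: [-179.9, 0.0, 89.7]
contact_force: [0.4, -0.3, 0.3]
gripper_width: 0.596
grip_force: 0.0
```

```bash
python3 fit.py | grep -v -e tape -e timer;  cp pics/w6.png pics/w10.png
```

```text
37.55 [ 0.64211069 -0.10074192  0.19816796] [-1.79891147e+02  2.69486751e-02  8.96944854e+01]
carrier 0.02 0.6 [335.0, 1.0, 26.0, 2.0] [array([690.3,  65.6]), array([ 1.5, 19.9]), np.float64(89.7)]
carrier 0.02 0.56 [131.0, 166.0, 37.0, 90.0] [array([493.6, -80.4]), array([93.6, 36.8]), np.float64(81.4)]
deck 0.006 0.81 [133.0, 216.0, 110.0, 209.0] [array([ 473.8, -151.2]), array([250.4, 117.6]), np.float64(80.9)]
push_stick 0.01 0.57 [277.0, 237.0, 31.0, 99.0] [array([ 636.8, -159.1]), array([ 31.3, 111.2]), np.float64(1.8)]
lock 0.06 0.57 [154.0, 244.0, 22.0, 31.0] [array([ 522.8, -142.8]), array([31.5, 19.4]), np.float64(75.0)]
lock 0.06 0.46 [277.0, 234.0, 30.0, 92.0] [array([ 637.3, -138. ]), array([25.1, 92.8]), np.float64(2.1)]
```

View pics/w10.png

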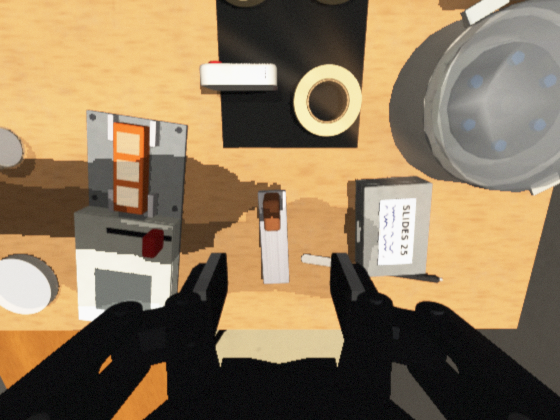

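>>> {"api": "play_rows", "payload": {
  "commands": [
    [[0.6,-0.65,-1.95,-3,0,0,0.035],[0.6,-0.65,-1.95,-7,0,0,0.035],[0.6,-0.65,-1.95,-11,0,0,0.035],[0.6,-0.65,-1.95,-14,0,0,0.035],[0.6,-0.65,-1.95,-16,0,0,0.035],[0.6,-0.65,-1.95,-16.6,0,0,0.035],[0.6,-0.65,-1.95,-16.6,0,0,0.035],[0.6,-0.65,-1.95,-16.6,0,0,0.035]]
  ]
}}

```text
time_s: 38.75
tool_pos: [0.6376, -0.1197, 0.0337]
orientation: [179.9, 0.0, 91.7]
contact_force: [-0.5, -0.3, -0.2]
gripper_width: 0.6
grip_force: 0.0
```

>>> {"api": "play_rows", "payload": {
  "commands": [
    [[0,0,0,0,0,0,0],[0,0,0,0,0,0,0],[0,0,0,0,0,0,0],[0,0,0,0,0,0,0],[0,0,0,0,0,0,0],[0,0,0,1,0,0,0],[0,0,0,1,0,0,0]]
  ]
}}

```text
time_s: 39.45
tool_pos: [0.6377, -0.1197, 0.0442]
orientation: [179.9, 0.0, 91.7]
contact_force: [-0.1, 0.4, -0.9]
gripper_width: 0.177
grip_force: 58.5
```

>>> {"api": "play_rows", "payload": {
  "commands": [
    [[0,0,0,4,0,0,0],[0,0,0,8,0,0,0],[0,0,0,12,0,0,0],[0,-3,4,12,0,0,-0.05],[0,-6,8,12,0,0,-0.1],[0,-9,12,12,0,0,-0.15],[0,-12.3,16,12,0,0,-0.184],[0,-12.3,18.8,12,0,0,-0.184],[0,-12.3,18.8,12,0,0,-0.184],[0,-12.3,18.8,8,0,0,-0.184],[0,-12.3,18.8,4,0,0,-0.184],[0,-12.3,18.8,4,0,0,-0.184]]
  ]
}}

```text
time_s: 40.65
tool_pos: [0.5121, 0.0677, 0.0792]
orientation: [-179.7, 0.1, 81.2]
contact_force: [-0.2, -0.7, -0.8]
gripper_width: 0.174
grip_force: 58.7
```

Run:
```python
from h import *
st=env.read_state(); print(st['tool_pos'],st['orientation'],st['grip_force'],st['gripper_width'])
t=np.array([.48367,-.12878,np.radians(-98.85)]);c,s=np.cos(t[2]),np.sin(t[2])
def d(w): x,y=w[0]-t[0],w[1]-t[1]; return np.round([1e3*(c*x+s*y),1e3*(-s*x+c*y)],1)
print("tcp deck",d(st['tool_pos']))
for n in ("scene","side"):
    p=shot(n)
    tz=st['tool_pos'][2]-.034+.010
    for q,z in (("push_stick",tz),("carrier",.022)):
        for r in find(p,q)[:1]:
            w=flat(p,r["mask"],z)[0]; print(n,q,r["conf"],np.round(w[0]),np.round(w[1]),w[2],d(np.array(w[0])/1e3))
```

```text
[0.51206047 0.06770114 0.07924429] [-1.79657538e+02  1.45982183e-01  8.12022370e+01] 58.65105628967285 0.17410472888791748
tcp deck [-198.5   -2.2]
scene push_stick 0.82 [500.  32.] [110.  61.] 67.0417251586914 [-160.9   -8.7]
scene carrier 0.93 [484. -75.] [94. 42.] 79.29995727539062 [-53.3  -7.9]
side push_stick 0.78 [512.  51.] [163.  32.] 79.52230834960938 [-1.82e+02 -1.00e-01]
side carrier 0.59 [490. -77.] [83. 30.] 80.8802490234375 [-52.1  -1.4]
```

>>> {"api": "play_rows", "payload": {
  "commands": [
    [[0,0,0,-1.5,0,0,0],[0,0,0,-3,0,0,0],[0,0,0,-3.6,0,0,0],[0,0,0,-3.6,0,0,0]]
  ]
}}

```text
time_s: 41.35
tool_pos: [0.5141, 0.0685, 0.047]
orientation: [180.0, -0.0, 81.2]
contact_force: [-0.3, -0.1, -0.2]
gripper_width: 0.173
grip_force: 58.8
```

>>> {"api": "play_rows", "payload": {
  "commands": [
    [[0,0,0,-0.35,0,0,0],[0,0,0,-0.35,0,0,0],[0,-0.15,-1,-0.35,0,0,0],[0,-0.31,-2,-0.35,0,0,0],[0,-0.46,-3,-0.35,0,0,0],[0,-0.62,-4,-0.35,0,0,0],[0,-0.78,-5,-0.35,0,0,0],[0,-0.93,-6,-0.35,0,0,0],[0,-0.93,-6,-0.35,0,0,0]]
  ]
}}

```text
time_s: 42.25
tool_pos: [0.5042, 0.0064, 0.0432]
orientation: [-180.0, 0.0, 81.1]
contact_force: [-0.4, 0.4, -1.4]
gripper_width: 0.172
grip_force: 58.7
```

```bash
cat > dl.py <<'E'
from h import *
st=env.read_state(); print(st['tool_pos'],st['orientation'],st['grip_force'],st['gripper_width'],st['contact_force'])
t=np.array([.48367,-.12878,np.radians(-98.85)]);c,s=np.cos(t[2]),np.sin(t[2])
def d(w): x,y=w[0]-t[0],w[1]-t[1]; return np.round([1e3*(c*x+s*y),1e3*(-s*x+c*y)],1)
print("tcp deck",d(st['tool_pos']))
for n in ("wrist","side"):
    p=shot(n,"z_"+n+".png")
    for q,z in (("push_stick",.019),("carrier",.022),("lock",.06)):
        for r in find(p,q)[:1]:
            m=flat(p,r["mask"],z); w=m[0]; e=np.array([d(v/1e3) for v in m[1]])
            print(n,q,round(r["conf"],2),np.round(w[1]),round(w[2],1),d(np.array(w[0])/1e3),"deck x",e[:,0].min(),e[:,0].max(),"y",e[:,1].min(),e[:,1].max())
E
python3 dl.py
```

```text
[0.50420702 0.00641103 0.04319872] [-1.79981151e+02  4.99528222e-02  8.10579957e+01] 58.74117851257324 0.1720416576058605 [-0.40961624  0.42009783 -1.36669861]
tcp deck [-136.7   -0.5]
wrist push_stick 0.65 [91. 30.] 80.4 [-108.6   -0.8] deck x -153.9 -63.3 y -15.5 14.6
side push_stick 0.71 [147.  28.] 81.0 [-118.8   -2.7] deck x -192.4 -45.2 y -16.6 11.2
side carrier 0.49 [29. 30.] 75.3 [-25.5  -1.6] deck x -38.8 -10.3 y -17.3 13.2
side lock 0.65 [41. 13.] 72.8 [25.  34.8] deck x 4.3 45.3 y 26.1 42.2
```

>>> {"api": "play_rows", "payload": {
  "commands": [
    [[0,-0.11,-1,0,0,0,0],[0,-0.26,-2,0,0,0,0],[0,-0.42,-3,0,0,0,0],[0,-0.57,-4,0,0,0,0],[0,-0.73,-5,0,0,0,0],[0,-0.88,-6,0,0,0,0],[0,-0.96,-6.5,0,0,0,0],[0,-0.99,-6.7,0,0,0,0],[0,-0.99,-6.7,0,0,0,0]]
  ]
}}

```text
time_s: 43.55
tool_pos: [0.4947, -0.0588, 0.0432]
orientation: [-180.0, -0.0, 81.2]
contact_force: [0.7, -0.1, -0.8]
gripper_width: 0.174
grip_force: 58.8
```

>>> {"api": "play_rows", "payload": {
  "commands": [
    [[0,-0.03,-0.2,0,0,0,0],[0,-0.06,-0.4,0,0,0,0],[0,-0.06,-0.4,0,0,0,0]]
  ]
}}

```text
time_s: 43.85
tool_pos: [0.4944, -0.0611, 0.0432]
orientation: [180.0, -0.1, 81.3]
contact_force: [-0.6, 4.7, 0.5]
gripper_width: 0.169
grip_force: 59.1
```

>>> {"api": "play_rows", "payload": {
  "commands": [
    [[0,-0.03,-0.2,0,0,0,0],[0,-0.03,-0.2,0,0,0,0]]
  ]
}}

```text
time_s: 44.05
tool_pos: [0.4944, -0.0612, 0.0434]
orientation: [180.0, -0.2, 81.4]
contact_force: [0.9, 13.1, 2.6]
gripper_width: 0.175
grip_force: 59.6
```

>>> {"api": "play_rows", "payload": {
  "commands": [
    [[0,-0.03,-0.2,0,0,0,0],[0,-0.03,-0.2,0,0,0,0]]
  ]
}}

```text
time_s: 44.25
tool_pos: [0.4943, -0.0614, 0.0435]
orientation: [180.0, -0.3, 81.5]
contact_force: [1.0, 20.7, 6.2]
gripper_width: 0.173
grip_force: 60.1
```

>>> {"api": "play_rows", "payload": {
  "commands": [
    [[0,0.16,1,0,0,0,0],[0,0.31,2,0,0,0,0],[0,0.62,4,0,0,0,0],[0,0.93,6,0,0,0,0],[0,1.1,7,0,0,0,0],[0,1.1,7,0,0,0,0],[0,1.1,7,4,0,0,0],[0,1.1,7,8,0,0,0],[0,1.1,7,12,0,0,0],[0,3,7,12,0,0,0],[0,7,4,12,0,0,0.1],[0,11,0,12,0,0,0.178]]
  ]
}}

```text
time_s: 45.45
tool_pos: [0.6002, -0.0621, 0.164]
orientation: [179.9, 0.0, 91.8]
contact_force: [1.1, 0.4, -0.9]
gripper_width: 0.177
grip_force: 58.9
```

>>> {"api": "play_rows", "payload": {
  "commands": [
    [[0,3.3,-5.5,0,0,0,0],[0,3.3,-5.5,0,0,0,0],[0,3.3,-5.5,0,0,0,0],[0,3.3,-5.5,-4,0,0,0],[0,3.3,-5.5,-8,0,0,0],[0,3.3,-5.5,-11,0,0,0],[0,3.3,-5.5,-12,0,0,0],[0,3.3,-5.5,-12.4,0,0,0],[0,3.3,-5.5,-12.6,0,0,0],[0,3.3,-5.5,-12.6,0,0,0]]
  ]
}}

```text
time_s: 46.45
tool_pos: [0.6325, -0.1169, 0.0384]
orientation: [179.9, 0.0, 91.4]
contact_force: [-0.5, -0.1, -1.5]
gripper_width: 0.17
grip_force: 58.8
```

>>> {"api": "play_rows", "payload": {
  "commands": [
    [[0,0,0,-0.25,0,0,0],[0,0,0,-0.35,0,0,0],[0,0,0,-0.35,0,0,0]]
  ]
}}

```text
time_s: 46.75
tool_pos: [0.6321, -0.1169, 0.034]
orientation: [180.0, 0.0, 91.4]
contact_force: [-0.1, -0.6, -1.1]
gripper_width: 0.178
grip_force: 58.8
```

>>> {"api": "play_rows", "payload": {
  "commands": [
    [[0,0,0,-0.1,0,0,0],[0,0,0,-0.1,0,0,0]]
  ]
}}

```text
time_s: 46.95
tool_pos: [0.6321, -0.1169, 0.0339]
orientation: [180.0, 0.0, 91.4]
contact_force: [-3.3, 1.0, 10.6]
gripper_width: 0.168
grip_force: 60.4
```

>>> {"api": "play_rows", "payload": {
  "commands": [
    [[0.6,0,0,0,0,0,0],[0.6,0,0,0,0,0,0],[0.6,0,0,0,0,0,0],[0.6,0,0,1,0,0,0],[0.6,0,0,4,0,0,0],[0.6,0,0,8,0,0,0],[0.6,0,0,12,0,0,-0.1],[0.6,-4,-1.2,14,0,0,-0.178],[0.6,-8,-2.4,14,0,0,-0.178],[0.6,-11.4,-3.4,14,0,0,-0.178],[0.6,-11.4,-3.4,14,0,0,-0.178],[0.6,-11.4,-3.4,14,0,0,-0.178]]
  ]
}}

```text
time_s: 48.15
tool_pos: [0.5179, -0.1512, 0.1736]
orientation: [179.9, -0.0, 81.1]
contact_force: [0.3, 1.1, 0.5]
gripper_width: 0.598
grip_force: 0.0
```

```bash
python3 dl.py
```

```text
[ 0.51786924 -0.15124714  0.17361288] [ 1.79925587e+02 -3.41507177e-03  8.11464864e+01] 0.0 0.5979845363033995 [0.28269115 1.11496643 0.462669  ]
tcp deck [16.9 37.2]
wrist push_stick 0.62 [ 38. 107.] 1.5 [  3.  150.7] deck x -50.2 57.3 y 123.8 170.8
wrist lock 0.86 [25. 12.] 81.2 [10.5 36.8] deck x -2.2 23.2 y 30.6 43.0
side push_stick 0.68 [145.  40.] 86.5 [  4.9 146.3] deck x -68.3 77.9 y 124.1 171.7
side lock 0.64 [77. 58.] 66.2 [-90.9 165.3] deck x -128.1 -53.9 y 133.0 198.3
```

>>> {"api": "play_rows", "payload": {
  "commands": [
    [[0.6,-0.05,0,-4,0,0,0],[0.6,-0.05,0,-8,0,0,0],[0.6,-0.05,0,-10,0,0,0],[0.6,-0.05,0,-12,0,0,0],[0.6,-0.05,0,-12,0,0,0],[0.6,-0.05,0,-12,0,0,0],[0,-0.05,0,-12,0,0,0],[0,-0.05,0,-12,0,0,0],[0,-0.05,0,-12,0,0,0],[0,-0.05,0,-12,0,0,0],[0,-0.05,0,-12,0,0,0]]
  ]
}}

```text
time_s: 49.65
tool_pos: [0.518, -0.151, 0.0538]
orientation: [179.9, 0.0, 81.2]
contact_force: [-0.6, -0.6, 7.2]
gripper_width: 0.133
grip_force: 59.8
```

>>> {"api": "play_rows", "payload": {
  "commands": [
    [[0,-0.5,0.08,0,0,0,0],[0,-1,0.16,0,0,0,0],[0,-1.5,0.23,0,0,0,0],[0,-2,0.31,0,0,0,0],[0,-2.5,0.39,0,0,0,0],[0,-3,0.47,0,0,0,0],[0,-3.3,0.51,0,0,0,0],[0,-3.4,0.53,0,0,0,0],[0,-3.4,0.53,0,0,0,0]]
  ]
}}

```text
time_s: 50.55
tool_pos: [0.4842, -0.1458, 0.0538]
orientation: [179.8, 0.0, 81.2]
contact_force: [0.7, 0.5, 8.3]
gripper_width: 0.136
grip_force: 60.0
```

Moving on to the end stop by force.

>>> {"api": "play_rows", "payload": {
  "commands": [
    [[0,-0.1,0.02,0,0,0,0],[0,-0.2,0.03,0,0,0,0],[0,-0.2,0.03,0,0,0,0]]
  ]
}}

```text
time_s: 50.85
tool_pos: [0.4838, -0.1457, 0.0538]
orientation: [179.7, 0.0, 81.2]
contact_force: [5.2, -0.7, 6.8]
gripper_width: 0.137
grip_force: 59.7
```

>>> {"api": "play_rows", "payload": {
  "commands": [
    [[0,-0.1,0.02,0,0,0,0],[0,-0.2,0.03,0,0,0,0],[0,-0.2,0.03,0,0,0,0]]
  ]
}}

```text
time_s: 51.15
tool_pos: [0.4836, -0.1456, 0.0538]
orientation: [179.5, 0.0, 81.2]
contact_force: [8.7, -1.7, 2.8]
gripper_width: 0.129
grip_force: 59.3
```

>>> {"api": "play_rows", "payload": {
  "commands": [
    [[0,0.1,0,0,0,0,0],[0.6,0.2,-0.03,0,0,0,0],[0.6,0.2,-0.03,0,0,0,0],[0.6,0.2,-0.03,0,0,0,0],[0.6,0.2,-0.03,2,0,0,0],[0.6,0.2,0,6,0,0,0],[0.6,1,3,11,0,0,0],[0.6,3,6,16,0,0,0],[0.6,5,9,20,0,0,0],[0.6,5,9,20,0,0,0],[0.6,5,9,20,0,0,0]]
  ]
}}

```text
time_s: 52.25
tool_pos: [0.5313, -0.0526, 0.2552]
orientation: [179.7, -0.1, 81.4]
contact_force: [-0.0, 0.0, -0.9]
gripper_width: 0.598
grip_force: 0.0
```

```bash
python3 dl.py; python3 fit.py
```

```text
[ 0.53128726 -0.0525942   0.25515079] [ 1.79734025e+02 -8.99635412e-02  8.14135170e+01] 0.0 0.5978369117050514 [-0.04832546  0.02903179 -0.86411175]
tcp deck [-82.6  35.3]
wrist push_stick 0.77 [ 32. 110.] 2.2 [ -0.5 149. ] deck x -54.1 52.0 y 124.1 170.6
wrist carrier 0.43 [ 87. 115.] 3.4 [-28.  275.3] deck x -87.6 32.6 y 222.9 328.0
wrist lock 0.59 [29. 14.] 79.7 [6.7 5.1] deck x -8.0 21.4 y -2.0 12.2
side push_stick 0.8 [143.  39.] 86.5 [  3.6 145.8] deck x -68.3 75.2 y 123.9 170.9
52.65 [ 0.52868006 -0.0557818   0.2517554 ] [-1.79892264e+02  3.12288425e-02  8.11296942e+01]
timer 0.002 0.95 [347.0, 118.0, 61.0, 24.0] [array([619.3,   1.1]), array([23.3, 78.9]), np.float64(87.6)]
timer 0.018 0.95 [347.0, 118.0, 61.0, 24.0] [array([615.9,   1.8]), array([22.3, 75.6]), np.float64(87.6)]
tape_a 0.021 0.78 [413.0, 121.0, 57.0, 62.0] [array([684.9, -14.4]), array([62.7, 66.5]), np.float64(57.5)]
tape_a 0.021 0.73 [334.0, 28.0, 71.0, 54.0] [array([609.9,  91. ]), array([51.6, 65.2]), np.float64(81.1)]
tape_a 0.021 0.56 [412.0, 22.0, 69.0, 41.0] [array([687.7,  85.6]), array([38.2, 67.2]), np.float64(81.1)]
deck 0.006 0.68 [253.0, 245.0, 80.0, 173.0] [array([ 478.9, -151.2]), array([249.9, 107.1]), np.float64(81.2)]
push_stick 0.01 0.56 [372.0, 238.0, 31.0, 82.0] [array([ 632.7, -156. ]), array([113. ,  35.6]), np.float64(88.9)]
push_stick 0.01 0.5 [252.0, 245.0, 80.0, 178.0] [array([ 479.7, -148.5]), array([245.6, 105.9]), np.float64(81.2)]
lock 0.06 0.32 [372.0, 88.0, 134.0, 169.0] [array([636.9,  52.9]), array([ 97.6, 118.2]), np.float64(89.6)]
```

View pics/z_wrist.png

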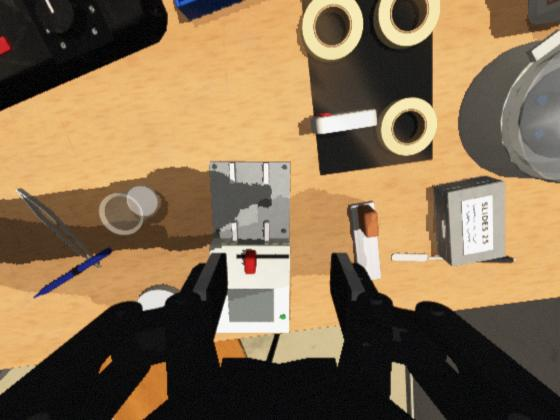

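>>> {"api": "play_rows", "payload": {
  "commands": [
    [[0.6,-2,-4,-2,0,0,0],[0.6,-4.5,-9,-6,0,0,0],[0.6,-4.5,-9,-8,0,0,0],[0.6,-4.5,-9,-8,0,0,0],[0.6,-4.5,-9,-8,0,0,0],[0.6,-4.5,-9,-8,0,0,0]]
  ]
}}

```text
time_s: 53.65
tool_pos: [0.4857, -0.1441, 0.1737]
orientation: [179.9, -0.0, 81.3]
contact_force: [1.1, 0.8, -0.5]
gripper_width: 0.599
grip_force: 0.0
```

```bash
python3 dl.py
```

```text
[ 0.48574459 -0.14408696  0.17372571] [ 1.79894544e+02 -2.32470001e-02  8.12866922e+01] 0.0 0.5993747776123444 [ 1.13996652  0.81718532 -0.46736311]
tcp deck [14.8  4.4]
wrist push_stick 0.67 [ 42. 108.] 0.7 [  2.8 150.6] deck x -51.0 57.0 y 121.8 170.2
wrist lock 0.68 [26. 13.] 80.8 [10.1  3.6] deck x -2.7 22.9 y -3.0 10.2
side carrier 0.52 [139. 135.] 90.0 [-139.9  139.4] deck x -217.7 -63.9 y 76.9 214.8
```

>>> {"api": "play_rows", "payload": {
  "commands": [
    [[0,2.9,-0.4,0,0,0,0],[0,2.9,-0.4,0,0,0,0],[0,2.9,-0.4,0,0,0,0],[0,2.9,-0.4,0,0,0,0],[0,2.9,-0.4,-4,0,0,0],[0,2.9,-0.4,-8,0,0,0],[0,2.9,-0.4,-11,0,0,0],[0,2.9,-0.4,-12,0,0,0],[0,2.9,-0.4,-12,0,0,0]]
  ]
}}

```text
time_s: 54.95
tool_pos: [0.5123, -0.1489, 0.0518]
orientation: [-179.8, -0.0, 81.2]
contact_force: [-0.0, 0.2, 0.4]
gripper_width: -0.004
grip_force: 0.0
```

>>> {"api": "play_rows", "payload": {
  "commands": [
    [[0,-0.3,0.05,0,0,0,0],[0,-0.5,0.08,0,0,0,0],[0,-0.5,0.08,0,0,0,0]]
  ]
}}

```text
time_s: 55.25
tool_pos: [0.5085, -0.1483, 0.054]
orientation: [179.9, 0.0, 81.2]
contact_force: [-1.1, 0.1, 0.4]
gripper_width: -0.003
grip_force: 0.0
```

>>> {"api": "play_rows", "payload": {
  "commands": [
    [[0,-0.2,0.03,0,0,0,0],[0,-0.4,0.06,0,0,0,0],[0,-0.4,0.06,0,0,0,0]]
  ]
}}

```text
time_s: 55.55
tool_pos: [0.5042, -0.1476, 0.0529]
orientation: [180.0, 0.0, 81.2]
contact_force: [-0.8, -0.6, -0.6]
gripper_width: -0.003
grip_force: 0.0
```

>>> {"api": "play_rows", "payload": {
  "commands": [
    [[0,-0.2,0.03,0,0,0,0],[0,-0.3,0.05,0,0,0,0],[0,-0.3,0.05,0,0,0,0]]
  ]
}}

```text
time_s: 55.85
tool_pos: [0.5038, -0.1475, 0.053]
orientation: [179.7, 0.0, 81.2]
contact_force: [5.4, -0.6, -1.7]
gripper_width: 0.001
grip_force: 2.9
```

>>> {"api": "play_rows", "payload": {
  "commands": [
    [[0,-0.2,0.03,0,0,0,0],[0,-0.3,0.05,0,0,0,0],[0,-0.3,0.05,0,0,0,0]]
  ]
}}

```text
time_s: 56.15
tool_pos: [0.5036, -0.1474, 0.0532]
orientation: [179.4, 0.0, 81.2]
contact_force: [12.4, -1.2, -6.8]
gripper_width: -0.0
grip_force: 6.0
```

>>> {"api": "play_rows", "payload": {
  "commands": [
    [[0,-0.1,0.02,0,0,0,0],[0,-0.2,0.03,0,0,0,0],[0,-0.2,0.03,0,0,0,0]]
  ]
}}

```text
time_s: 56.45
tool_pos: [0.5035, -0.1474, 0.0533]
orientation: [179.2, 0.1, 81.2]
contact_force: [17.7, -2.5, -10.1]
gripper_width: -0.001
grip_force: 8.1
```

>>> {"api": "play_rows", "payload": {
  "commands": [
    [[0,0.5,-0.08,0,0,0,0],[0,1.5,-0.2,0,0,0,0],[0,2,-0.3,0,0,0,0],[0,2,-0.3,2,0,0,0],[0,2,-0.3,6,0,0,0],[0,2,0,11,0,0,0],[0,2,0,15,0,0,0],[0,2,0,15,0,0,0],[0,2,0,15,0,0,0]]
  ]
}}

```text
time_s: 57.35
tool_pos: [0.5165, -0.1462, 0.2036]
orientation: [179.9, -0.0, 81.2]
contact_force: [-0.4, 0.2, -0.4]
gripper_width: 0.001
grip_force: 0.0
```

```bash
python3 -c "
from h import *
print(env.hand_in())"
```

```text
the job is handed in; nothing more can be done
None
```

The job is handed in at 57 s with no verdict returned: the carrier was pushed to a firm stop, the lock is against its end stop, and the stick lies flat on the table; the three tapes and the timer are on the mat, the timer standing on edge after tipping up in the grip.

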